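Lock the roll guide on a chart printer's spindle

ROBOT

A 6-joint arm with a two-finger parallel gripper is mounted at the origin on the work surface. World frame = base frame: x ahead of the robot, y to its left, z up, the work surface at z = 0. Lengths are in m, angles in rad, forces in N, time in s.
With the tool pointing down it reaches from about 0.25 to 0.725 m from the base axis. Payload 4 kg.
Tool frame: the origin (TCP) lies at the very end of the fingers, on their centre line; the grasp point (between the pads) lies 19 mm behind it (env.grip_depth is the z of the grasp point in the tool frame, in m); z points along the fingers, y is the direction in which the jaws open and shut (so a half turn about z gives the same grasp; the last joint's range is limited). The gripper opens to 85 mm and grips with 20 to 120 N. Pads are 22 mm wide; open, the fingers measure 114 mm over their backs; the gripper's body (76 mm by 85 mm) begins 54 mm behind the grasp point. The pads swing forward as they close: fully open they stand 13 mm farther back than shut.
Start: joints at [-1.165, 0.241, 0.005, 1.335, 0, 1.571], TCP at [0.197, -0.459, 0.231] pointing down, gripper open.
Joint ranges: [-2.72, 2.72], [-1.05, 1.87], [-1.09, 1.28], [-1.99, 2.15], [-1.42, 1.44], [-3.14, 3.14]. Speed limits (rad/s): [2.79, 2.79, 3.14, 3.14, 3.14, 3.14].

INTERFACE

Orientations are given as [roll, pitch, yaw] about the fixed x, y, z axes, in that order (R = Rz(yaw) Ry(pitch) Rx(roll)).
In Python, from plant import monitor, snapshot, get_calibration, hand_in, env gives the robot as it stands. The module is installed in compiled form; this text tells all that it offers.
- The arm moves only by the tool move_arm, never from a script. Its argument "commands" is a list of rows, each a list of 7 numbers: the closure, from -1 (fully open) to 1 (shut), then the shift along the tool's x, y, z in cm, then the turn, a rotation vector about the tool's x, y, z in degrees. In form: [[grip, x, y, z, ax, ay, az], ...]. A call has exactly 5 rows; each row shifts and turns the commanded pose from where the row before left it, along the tool's axes as they then stand; what a row does not reach is not made up. A row lasts 1/12 s, in which the tool goes at most 41.7 mm and 7.16 degrees, less where a joint would pass 70% of its speed; a pose out of reach is approached as far as the arm can. A call is refused whole if a number of a shift passes 4.17 or a number of a turn 7.16, either way. A call with a gripper value outside its range is refused whole. The fingers move at their own pace and stop on an object; "force" is the grip in N (left out, the last holds). Time passes only in rows, so rows that do not move let the fingers close, or fill a call up. It gives the time, the measured TCP pose, the force and the opening at its end, in the units of the state.
- monitor.get_obs(): the state, without advancing time (a new reading comes with each control period).
- snapshot(name): name is "side" or "top"; returns the picture (480x640x3 uint8, red, green, blue); there is no depth.
- get_calibration(name): a dict with "intrinsics" (3x3 intrinsics, pixels), "R" (3x3) and "t" (3): a world point X has camera coordinates R X + t. Camera axes: x right, y down, z forward; pixel columns grow to the right and rows downward; lengths in m; the calibration is good to about 2 mm. A picture is of the moment at which its call begins. get_calibration takes no time and is no camera call.
- hand_in(): hands the job in, once; it reports no verdict.
The state is a dict: "t": time; "joint_positions": joint angles; "joint_velocities": joint speeds; "effort": joint torques, N m; "position": TCP position; "tool_rot": TCP orientation; "ft_force": force on the tool from outside, world axes, zero at the start; "moment": the same for the moment, N m; "gripper_width": finger opening in m.
Only numpy, scipy, OpenCV 4.12 (cv2) and the standard library are available. Lean on these libraries where they do the work, as an engineer would, in place of code of your own. Each camera call takes 0.05 s, during which the arm holds its last target. There are 200 camera calls.

TASK

Set the loose roll guide on the weather-chart printer: slide it along the spindle right up against the paper roll and roll it round until its thumb screw stands squarely over the flat milled along the spindle. Only then turn the thumb screw clockwise until it is tight on the flat, and let go; leave the other things in their places.

Things in the scene. Friction and masses are not known exactly. Their poses are not given: they have to be found in the camera images.
- printer: grey weather-chart printer, 280 x 450 mm, top 72 mm above the desk, keys towards the robot; origin on the desk under its centre, x away from the robot, y to the left. Its paper bay is open from above: 110 mm front to back, 390 mm wide, floor 22 mm above the desk. Across it, over the origin, along y, runs a level spindle held in upright steel plates at y = +-187 mm, tops 106 mm above the desk
- roll_end (a point): centre of the right end face of the white paper roll (52 mm diameter) that is fixed on the left part of the spindle; on the spindle axis, 92 mm above the desk; y axis along the spindle from right to left, into the roll, x away from the robot, z up
- spindle_flat (a point): point in the middle of the flat milled along the right half of the blackened steel spindle (18 mm diameter). The flat is bright, 11 mm wide, 7 mm from the axis, and runs from the roll to the right plate; this point lies 100 mm to the right of the roll's end face. z axis square to the flat, pointing out of it; y axis along the spindle towards the roll
- spindle (a joint): which way the flat faces, rad: 0 straight up, positive leaning towards the robot (the printer's -x). A brake holds spindle and roll fast: they do not turn
- guide_slide (a joint): gap between the loose roll guide and the paper roll, m: 0 when its flange touches the roll's end, growing to the right. The guide slides stiffly (about 2 N) and stays where it is left
- guide_hub (a point): point where the screw enters the loose guide's hub, 16 mm from the spindle axis; z axis out along the screw, y along the spindle towards the roll. The guide is a black flange (50 mm diameter, 5 mm thick, on the roll's side) with an aluminium hub (32 mm diameter, 30 mm long); the screw is in the middle of the hub, 20 mm from the flange's face that meets the roll
- guide_turn (a joint): which way the guide's screw points about the spindle, rad, counted like the flat: 0 straight up, positive leaning towards the robot; right when equal to the flat's value. Turns stiffly (0.07 Nm) and stays where it is left, so the screw head can be pushed over like a lever, along its arc (leaning far over, a level push can jam on friction). Range -1.35 to 1.35
- screw_head (a point): centre of the thumb screw's flat steel paddle head, 51 mm from the spindle axis at screw value 0, 48 mm when tight. Head 36 mm wide along this point's x, 10 mm thick along y, 26 mm tall along z, which points outward along the screw; between head and hub some 20 mm of stem. To turn it, grip it by its two broad faces, 10 mm apart
- screw (a joint): how far the screw is turned in, rad, growing clockwise as seen from its head; 0.09 Nm turns it. Starts between 0.2 and 1.2; its tip is down on the flat, a hard stop, at 4.5 (a little over half a turn to go). It must not be driven down on the round of the spindle
- screwdriver_grip (a point): the handle of a black screwdriver, 170 mm long, lying on the printer's front deck; leave it
- spare_flange: a spare flange with hub, 50 mm diameter, 23 mm high, lying on the printer's rear deck; leave it
- mug: a white mug, 80 mm diameter, 92 mm high, on the desk to the right; leave it
- fuse_tin: a round tin, 66 mm diameter, 42 mm high, on the desk to the right; leave it
- stapler: a black stapler, 135 mm long, 45 mm high, on the desk to the right; leave it
- spare_roll: a spare paper roll, 72 mm diameter, standing 183 mm high on the desk to the left; leave it
- handheld: a black portable radio, 36 x 60 mm, standing, 220 mm high with its aerial, on the desk to the left; leave it

How it is judged:
By the outcome, as a careful person would: the job done as asked, in the order asked, and still so for the second after the job is handed in, with the robot touching nothing.
It also fails if it takes over 70 s, if anything falls off the work surface, if the arm or the gripper's body presses on something with over 40 N, if the wrist force passes 120 N, or if a joint passes its speed limit or range.

## Working session

There is one attempt and no reset: what is moved stays moved. The work goes in short steps, Python scripts to look and compute and a tool call to move; the robot and the scene stay as the last step left them, time stands still between calls to the robot, and variables do not carry over. Pictures are saved under pics/ and viewed, about 8 in all and at most 12, crops included, and the job is handed in when it is done.

Besides the shell and the picture viewer there is one more tool, called after "Emit:" by a JSON object that holds its "method" and its "body". move_arm: Moves the arm, as the interface text tells. Its arguments: {"type":"object","properties":{"commands":{"type":"array"},"force":{"type":"number"}},"required":["commands"]}

```bash
mkdir -p pics; ls
python3 - <<'E'
from plant import *
import cv2,numpy as np
for n in("top","side"):
    im=snapshot(n);cv2.imwrite(f"pics/{n}0.png",im[...,::-1]);c=get_calibration(n)
    print(n,c["intrinsics"].tolist(),np.round(c["R"],4).tolist(),np.round(c["t"],4).tolist(),-c["R"].T@c["t"])
o=monitor.get_obs();print(o)
E
```

```text
pics
top [[573.0913039244258, 0.0, 311.1970018267473], [0.0, 573.0913039244258, 241.490789123453], [0.0, 0.0, 1.0]] [[0.0248, -0.9996, 0.0098], [-0.9879, -0.0261, -0.1528], [0.153, -0.0059, -0.9882]] [0.014, 0.5093, 1.5056] [0.27238961 0.03620664 1.56549444]
side [[475.9442380021407, 0.0, 322.43953725292977], [0.0, 475.9442380021407, 232.30818965552788], [0.0, 0.0, 1.0]] [[-0.8591, -0.5115, -0.0174], [-0.2921, 0.518, -0.804], [0.4203, -0.6856, -0.5944]] [0.4555, 0.2338, 1.1971] [-0.04351096  0.93256974  0.90747754]
{'t': 0.1, 'joint_positions': array([-1.16500440e+00,  2.41342629e-01,  3.87700276e-03,  1.33522696e+00,
       -1.54810975e-05,  1.57082042e+00]), 'joint_velocities': array([ 7.11384944e-04, -2.82070858e-03,  1.21912029e-03,  1.02989960e-03,
       -2.34411083e-05,  2.91673687e-04]), 'effort': array([-1.45875415e-04, -3.73137939e+01,  2.53009754e+01,  1.08701427e-02,
        2.15095845e-06,  1.40768242e-05]), 'position': array([ 0.19714477, -0.45887513,  0.2305064 ]), 'tool_rot': array([-3.13969640e+00,  1.55267528e-05,  4.05767869e-01]), 'ft_force': array([0.28444322, 0.70783024, 0.62491005]), 'moment': array([ 0.00260458, -0.00433171,  0.01672214]), 'gripper_width': 0.08526726689131138}
```

View pics/top0.png

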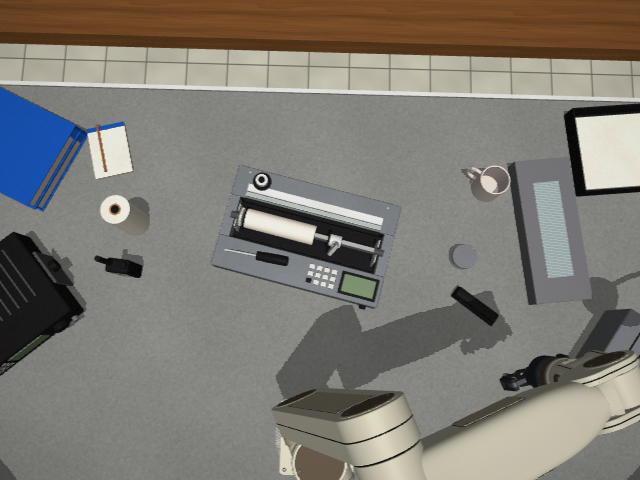

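View pics/side0.png

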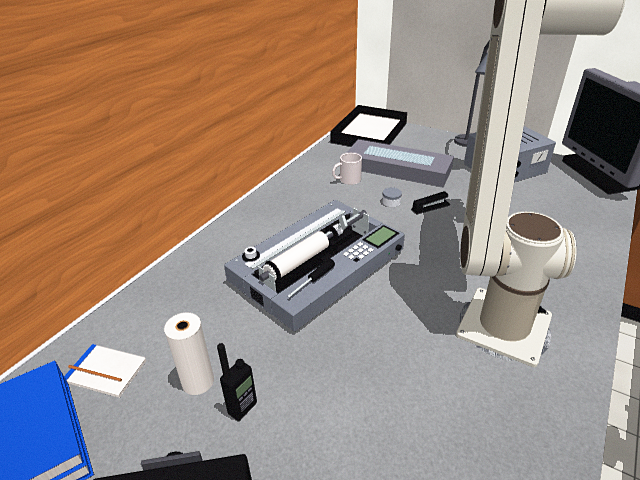

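Top shows the printer at about (305,237), tilted about 15° clockwise, with the roll at (240-318, 225) and the guide and paddle at about (333,242). Side shows the guide near (345,220). I'll enlarge both views of the guide.

Run:
```python
import cv2,numpy as np
a=cv2.imread("pics/top0.png")[195:275,225:395];b=cv2.imread("pics/side0.png")[195:285,245:385]
a=cv2.resize(a,None,fx=4.7,fy=4.7,interpolation=cv2.INTER_CUBIC)   # 799x376
cv2.imwrite("pics/c_top.png",a)
b=cv2.resize(b,None,fx=5.7,fy=5.7,interpolation=cv2.INTER_CUBIC)
cv2.imwrite("pics/c_side.png",b)
```

```text
(no output)
```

View pics/c_top.png

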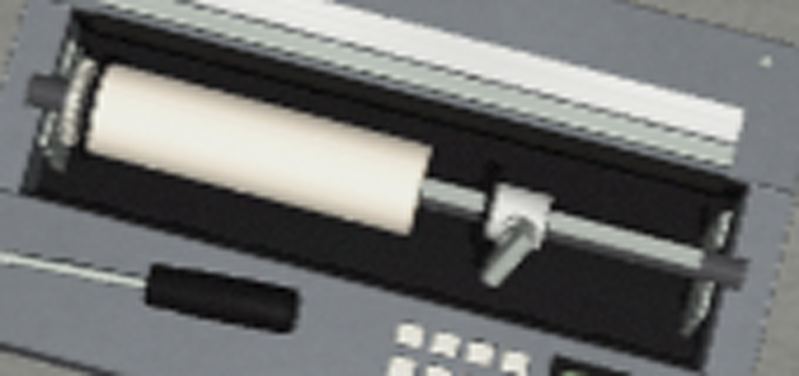

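View pics/c_side.png

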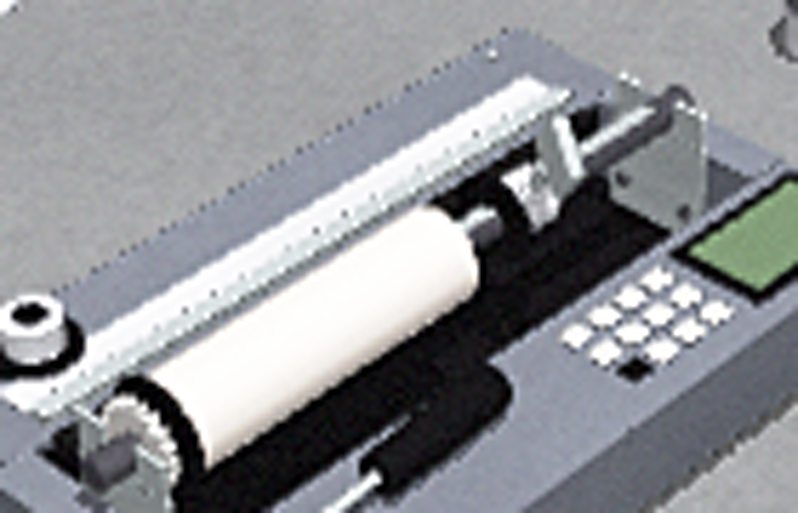

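The guide's screw leans towards the robot, with the paddle tip at about (493,285) in the top crop. The flange sits some 20+ mm right of the roll end at (422,191). The bright flat shows on both sides of the hub. Next I'll compute the axis and brightness profiles across the spindle.

```bash
cat > h.py <<'E'
import cv2,numpy as np
from plant import *
C={n:get_calibration(n) for n in("top","side")}
def cam(n): c=C[n]; return -c["R"].T@c["t"]
def ray(n,p): c=C[n]; d=c["R"].T@np.linalg.inv(c["intrinsics"])@np.array([p[0],p[1],1.]); return d/np.linalg.norm(d)
def onz(n,p,z): d=ray(n,p);o=cam(n);return o+d*(z-o[2])/d[2]
def proj(n,X):
    c=C[n];q=np.asarray(X)@c["R"].T+c["t"];q=q@c["intrinsics"].T;return q[...,:2]/q[...,2:]
def tri(pt,ps):
    o1,o2,d1,d2=cam("top"),cam("side"),ray("top",pt),ray("side",ps)
    s=np.linalg.lstsq(np.c_[d1,-d2],o2-o1,rcond=None)[0];a,b=o1+d1*s[0],o2+d2*s[1];return (a+b)/2,np.linalg.norm(a-b)
tc=lambda x,y:((x+.5)/4.7+224.5,(y+.5)/4.7+194.5)
sc=lambda x,y:((x+.5)/5.7+244.5,(y+.5)/5.7+194.5)
E
python3 - <<'E'
from h import *
L=onz("top",tc(28,90),.092);R=onz("top",tc(743,270),.092);E=onz("top",tc(422,191),.092)
L2=onz("side",sc(110,462),.092);R2=onz("side",sc(680,100),.092)
u=(L-R)/np.linalg.norm(L-R);u2=(L2-R2)/np.linalg.norm(L2-R2)
print("top",L,R,E,u,np.degrees(np.arctan2(-u[0],u[1])),np.linalg.norm(L-R));print("side",L2,R2,u2)
print("E off line",np.cross(u,E-R),(E-R)@u)
# profiles
v=np.cross(u,[0,0,1]) # horizontal, away from robot
print("v",v)
def prof(n,s0,s1):
    im=cv2.imread(f"pics/{n}0.png").astype(np.float32).mean(2)
    offs=np.arange(-.016,.0161,.001); out=[]
    for o in offs:
        # offset perpendicular to axis and to the view ray
        pts=[]
        for s in np.linspace(s0,s1,25):
            A=E+u*s; w=np.cross(u,A-cam(n)); w/=np.linalg.norm(w); w*=np.sign(w@(v))
            pts.append(A+w*o)
        q=proj(n,np.array(pts)).astype(np.float32)
        out.append(cv2.remap(im,q[:,0].reshape(1,-1),q[:,1].reshape(1,-1),cv2.INTER_LINEAR).mean())
    return w,list(zip((offs*1000).round().astype(int).tolist(),np.round(out).astype(int).tolist()))
for n,r in(("top",(-.12,-.085)),("top",(-.02,-.006)),("side",(-.13,-.095))):
    w,p=prof(n,*r);print(n,r,w,p)
E
```

```text
top [0.56843562 0.24019941 0.092     ] [ 0.47769889 -0.15899182  0.092     ] [0.51724447 0.01944034 0.092     ] [0.22164768 0.97512681 0.        ] -12.805827801321307 0.4093736644130775
side [0.56844134 0.22736155 0.092     ] [ 0.47588554 -0.15899783  0.092     ] [0.23296726 0.97248458 0.        ]
E off line [-2.16521648e-16  4.92156722e-17  9.87122745e-04] 0.18275917689518656
v [ 0.97512681 -0.22164768  0.        ]
top (-0.12, -0.085) [ 0.96218558 -0.21870612  0.16237775] [(-16, 30), (-15, 30), (-14, 30), (-13, 30), (-12, 30), (-11, 34), (-10, 41), (-9, 51), (-8, 61), (-7, 68), (-6, 77), (-5, 92), (-4, 116), (-3, 143), (-2, 163), (-1, 172), (0, 176), (1, 177), (2, 177), (3, 177), (4, 175), (5, 162), (6, 134), (7, 93), (8, 55), (9, 31), (10, 26), (11, 27), (12, 29), (13, 29), (14, 29), (15, 29), (16, 29)]
top (-0.02, -0.006) [ 0.96218558 -0.21870612  0.16237775] [(-16, 29), (-15, 29), (-14, 29), (-13, 29), (-12, 29), (-11, 30), (-10, 35), (-9, 45), (-8, 56), (-7, 64), (-6, 70), (-5, 79), (-4, 96), (-3, 120), (-2, 146), (-1, 164), (0, 174), (1, 176), (2, 176), (3, 176), (4, 176), (5, 173), (6, 158), (7, 126), (8, 85), (9, 51), (10, 31), (11, 26), (12, 28), (13, 29), (14, 30), (15, 30), (16, 30)]
side (-0.13, -0.095) [ 0.71808161 -0.16322095  0.67654838] [(-16, 66), (-15, 68), (-14, 69), (-13, 71), (-12, 71), (-11, 69), (-10, 63), (-9, 59), (-8, 60), (-7, 69), (-6, 82), (-5, 94), (-4, 105), (-3, 113), (-2, 117), (-1, 120), (0, 129), (1, 147), (2, 172), (3, 195), (4, 213), (5, 221), (6, 221), (7, 209), (8, 185), (9, 157), (10, 131), (11, 111), (12, 102), (13, 98), (14, 97), (15, 96), (16, 95)]
```

```bash
cat >> h.py <<'E'
def normal(u,A,n):
    w=np.cross(u,A-cam(n)); w/=np.linalg.norm(w); return w*np.sign(w[0])
def profile(im,n,A0,u,s0,s1,offs):
    g=im.astype(np.float32).mean(2); S=np.linspace(s0,s1,25)
    P=np.array([[A0+u*s+normal(u,A0+u*s,n)*o for s in S] for o in offs])
    q=proj(n,P).astype(np.float32); return cv2.remap(g,q[...,0],q[...,1],cv2.INTER_LINEAR).mean(1)
def cross(offs,p,lev,i,step):
    while (p[i+step]-lev)*(p[i]-lev)>0: i+=step
    return offs[i]+(offs[i+step]-offs[i])*(lev-p[i])/(p[i+step]-p[i])
E
python3 - <<'E'
from h import *
E=np.array([.5172,.0194,.092]);u=np.array([.2216,.9751,0])
offs=np.arange(-.036,.0361,.0005)
for n in("top","side"):
    im=cv2.imread(f"pics/{n}0.png");print(n)
    for s in np.arange(.015,.17,.02):
        p=profile(im,n,E,u,s,s+.015,offs);m=p[72-10:72+10].mean();lo,hi=p[:25].min(),p[-25:].min()
        a=cross(offs,p,(m+lo)/2,72,-1);b=cross(offs,p,(p[90]+hi)/2,72,1)
        print(round(s,3),np.round([a*1e3,b*1e3,(a+b)*500],2),end=";")
    # spindle: flat
    print()
    for s in (-.02,-.07,-.085,-.1,-.115,-.13):
        p=profile(im,n,E,u,s,s+.012,offs);i=int(np.argmax(np.where(abs(offs)<.009,p,0)))
        a=cross(offs,p,(p[i]+70 if n=="top" else p[i]+115)/2,i,-1);b=cross(offs,p,(p[i]+28 if n=="top" else p[i]+95)/2,i,1)
        print(s,np.round([a*1e3,b*1e3,(a+b)*500],2),end=";")
    print()
# big crops
a=cv2.imread("pics/top0.png")[226:261,308:348];b=cv2.imread("pics/side0.png")[205:250,320:365]
A=cv2.resize(a,(440,385),interpolation=cv2.INTER_CUBIC);B=cv2.resize(b,(360,360),interpolation=cv2.INTER_CUBIC)
o=np.zeros((385,800,3),np.uint8);o[:,:440]=A;o[:360,440:]=B;cv2.imwrite("pics/z.png",o)
E
```

```text
top
0.015 [-24.4   24.62   0.11];0.035 [-24.36  24.76   0.2 ];0.055 [-24.12  24.97   0.43];0.075 [-24.    25.19   0.6 ];0.095 [-23.92  25.35   0.72];0.115 [-23.61  25.59   0.99];0.135 [-23.51  25.8    1.15];0.155 [-23.15  25.98   1.41];
-0.02 [-2.9   7.61  2.36];-0.07 [-4.49 13.79  4.65];-0.085 [-3.45  7.01  1.78];-0.1 [-3.65  6.84  1.59];-0.115 [-3.8   6.74  1.47];-0.13 [-3.88  6.69  1.4 ];
side
0.015 [-24.59  27.01   1.21];0.035 [-24.39  27.2    1.41];0.055 [-24.    26.93   1.46];0.075 [-23.56  27.11   1.78];0.095 [-23.6   27.38   1.89];0.115 [-23.66  27.62   1.98];0.135 [-23.61  27.46   1.92];0.155 [-23.57  27.96   2.2 ];
-0.02 [-6.25 11.37  2.56];-0.07 [-0.11 15.39  7.64];-0.085 [-9.98  1.48 -4.25];-0.1 [-4.86 15.25  5.19];-0.115 [2.42 9.47 5.94];-0.13 [2.48 8.27 5.38];
```

View pics/z.png

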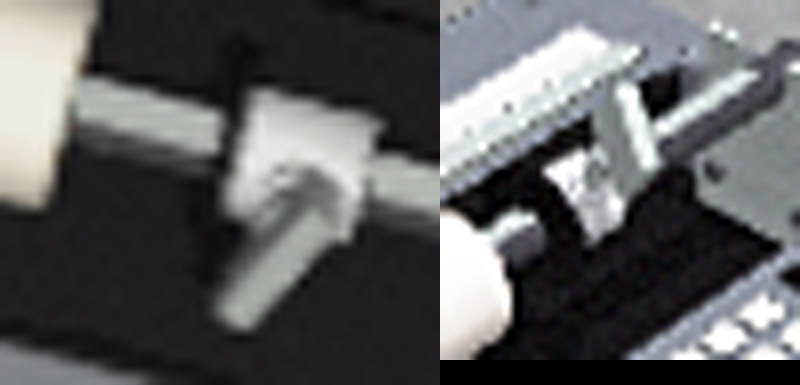

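The zoom shows the paddle's outer end face as a bright strip. In the top half it runs (315,195)-(228,318), centred at (270,258). In the side half it is centred at about (637,125). Its direction is turned about 20° from square. The hub centre is at about (303,163).

Run:
```python
from h import *
E=np.array([.5172,.0194,.092]);u=np.array([.2216,.9751,0])
offs=np.arange(-.036,.0361,.0005)
im=cv2.imread("pics/top0.png")
def pk(p,a,b):
    g=np.abs(np.gradient(p));m=(offs>a)&(offs<b);w=np.where(m,g,0);w=np.where(w>.4*w.max(),w,0);return (w*offs).sum()/w.sum()*1e3
for s in np.arange(.015,.17,.03):
    p=profile(im,"top",E,u,s,s+.025,offs);a,b=pk(p,-.03,-.02),pk(p,.02,.03);print(round(s+.0125,3),np.round([a,b,b-a,(a+b)/2],2))
for s in(-.02,-.13):
    p=profile(im,"top",E,u,s,s+.013 if s>-.1 else s+.045,offs);print(s,np.round([pk(p,-.0125,-.007),pk(p,-.006,-.001),pk(p,.004,.011)],2))
zt=lambda x,y:((x+.5)/11-.5+308,(y+.5)/11-.5+226); zs=lambda x,y:((x+.5-440)/8-.5+320,(y+.5)/8-.5+205)
v=np.array([.9751,-.2216,0])
def rep(X): d=X-E;return "s %.4f lean %.3f rad %.4f"%(d@u,np.arctan2(-d@v,d[2]),np.hypot(d@v,d[2]))
X,e=tri(zt(270,258),zs(637,125));print(X,e,rep(X))
for q in((315,195),(228,318)):
    print(onz("top",zt(*q),X[2]))
print("ends tri",tri(zt(315,195),zs(625,85)),tri(zt(228,318),zs(652,165)))
h=onz("top",zt(303,163),.107);print("hub",(h-E)@u)
```

```text
0.028 [-25.13  25.56  50.69   0.21]
0.057 [-24.85  25.78  50.62   0.46]
0.088 [-24.78  26.09  50.87   0.65]
0.118 [-24.35  26.33  50.67   0.99]
0.148 [-24.22  26.78  51.     1.28]
0.178 [-23.61  26.72  50.33   1.56]
-0.02 [-8.85 -3.12  7.68]
-0.13 [-9.21 -3.9   6.8 ]
[ 0.47350338 -0.02565936  0.1445536 ] 0.0027405746962395707 s -0.0536 lean 0.556 rad 0.0619
[ 0.48954939 -0.03510271  0.1445536 ]
[ 0.46074719 -0.01583346  0.1445536 ]
ends tri (array([ 0.48575608, -0.03591711,  0.15150748]), np.float64(0.00589365931883956)) (array([ 0.46130266, -0.01626478,  0.13737896]), np.float64(0.00085511665294752))
hub -0.05529885840569784
```

Run:
```python
from h import *
E=np.array([.5172,.0194,.092]);u=np.array([.2216,.9751,0]);u=u+np.array([.9751,-.2216,0])*.0093
offs=np.arange(-.036,.0361,.001)
for n in("top","side"):
    im=cv2.imread(f"pics/{n}0.png")
    p=profile(im,n,E,u,.03,.15,offs).round().astype(int);k=lambda a,b:dict(zip((offs[a:b]*1e3).round().astype(int).tolist(),p[a:b].tolist()))
    print(n,k(6,18),k(55,67))
    p=profile(im,n,E,u,-.183,-.168,offs).round().astype(int);print(k(20,53))
    p=profile(im,n,E,u,-.15 if n=="top" else -.145,-.1 if n=="top" else -.115,offs).round().astype(int);print(k(22,53))
```

```text
top {-30: 29, -29: 30, -28: 35, -27: 51, -26: 84, -25: 122, -24: 152, -23: 170, -22: 180, -21: 188, -20: 195, -19: 201} {19: 195, 20: 188, 21: 180, 22: 171, 23: 160, 24: 141, 25: 111, 26: 75, 27: 46, 28: 33, 29: 29, 30: 28}
{-16: 100, -15: 101, -14: 102, -13: 103, -12: 101, -11: 96, -10: 89, -9: 82, -8: 74, -7: 70, -6: 72, -5: 75, -4: 78, -3: 81, -2: 85, -1: 89, 0: 91, 1: 88, 2: 84, 3: 80, 4: 77, 5: 74, 6: 70, 7: 68, 8: 72, 9: 79, 10: 85, 11: 91, 12: 94, 13: 96, 14: 98, 15: 99, 16: 99}
{-14: 30, -13: 30, -12: 30, -11: 30, -10: 33, -9: 41, -8: 52, -7: 61, -6: 68, -5: 76, -4: 92, -3: 117, -2: 145, -1: 164, 0: 172, 1: 174, 2: 175, 3: 176, 4: 176, 5: 174, 6: 162, 7: 133, 8: 92, 9: 54, 10: 32, 11: 26, 12: 28, 13: 29, 14: 30, 15: 30, 16: 30}
side {-30: 10, -29: 7, -28: 7, -27: 22, -26: 58, -25: 107, -24: 146, -23: 168, -22: 180, -21: 189, -20: 198, -19: 206} {19: 252, 20: 252, 21: 252, 22: 253, 23: 252, 24: 247, 25: 234, 26: 212, 27: 187, 28: 164, 29: 148, 30: 140}
{-16: 130, -15: 131, -14: 131, -13: 132, -12: 133, -11: 132, -10: 130, -9: 127, -8: 126, -7: 124, -6: 120, -5: 114, -4: 115, -3: 124, -2: 137, -1: 139, 0: 130, 1: 117, 2: 104, 3: 96, 4: 92, 5: 89, 6: 87, 7: 90, 8: 99, 9: 118, 10: 139, 11: 157, 12: 167, 13: 171, 14: 172, 15: 171, 16: 169}
{-14: 127, -13: 131, -12: 133, -11: 130, -10: 117, -9: 97, -8: 78, -7: 67, -6: 64, -5: 67, -4: 71, -3: 75, -2: 78, -1: 79, 0: 86, 1: 102, 2: 130, 3: 164, 4: 194, 5: 214, 6: 224, 7: 220, 8: 203, 9: 173, 10: 139, 11: 107, 12: 83, 13: 68, 14: 60, 15: 57, 16: 56}
```

Estimates:
- **Flat:** it faces about -0.20 rad (two views give -0.18 and -0.22).
- **Guide:** lean about +0.55 and gap about 34 mm.
- **Screw:** about 0.36 rad.

I'll grip the paddle with a tilted tool, wrist wound up so that one grip covers the whole turn.

```bash
cat >> h.py <<'E'
from scipy.spatial.transform import Rotation as Ro
PE=np.array([.5172,.0194,.092]);U=np.array([.2216,.9751,0])+np.array([.9751,-.2216,0])*.0093;U/=np.linalg.norm(U);V=np.cross(U,[0,0,1])
def head(theta,s,gap,back=0.,r=None):
    z=np.cos(theta)*np.array([0,0,1])-np.sin(theta)*V; n=np.cos(s)*U-np.sin(s)*np.cross(z,U)
    R=np.c_[np.cross(n,-z),n,-z]; r=.051-.003*s/4.5 if r is None else r
    return PE-U*(gap+.020)+z*(r-.019+back),R
def cur(): o=monitor.get_obs(); return o["position"],Ro.from_euler("xyz",o["tool_rot"]).as_matrix(),o
def todo(P,R):
    p,R0,o=cur(); rv=Ro.from_matrix(R0.T@R).as_rotvec(degrees=True)
    print("pos",p.round(4),"rpy",o["tool_rot"].round(3),"q6",o["joint_positions"].round(2),"F",o["ft_force"].round(1),"M",o["moment"].round(2),"w",round(o["gripper_width"],4))
    print("target",P.round(4),"turn",rv.round(2),"shift now(cm)",(R0.T@(P-p)*100).round(2),"shift after turn",(R.T@(P-p)*100).round(2))
E
python3 - <<'E'
from h import *
todo(*head(.55,.36,.0345,.045))
print(Ro.from_matrix(head(.55,.36,.0345)[1]).as_euler("xyz"))
# tool-down variant, spun
P,R=head(.0,.36,.0345,.045);todo(P,R)
E
```

```text
pos [ 0.1971 -0.4589  0.2305] rpy [-3.14   0.     0.406] q6 [-1.17  0.24  0.    1.34 -0.    1.57] F [0.3 0.7 0.6] M [ 0.   -0.    0.02] w 0.0853
target [ 0.4656 -0.0244  0.1574] turn [ -37.98   -5.43 -119.13] shift now(cm) [ 41.82 -29.31   7.36] shift after turn [ 7.8  48.85 14.64]
[2.92887886 0.51115085 2.49305371]
pos [ 0.1971 -0.4589  0.2305] rpy [-3.14   0.     0.406] q6 [-1.17  0.24  0.    1.34 -0.    1.57] F [0.3 0.7 0.6] M [ 0.   -0.    0.02] w 0.0853
target [ 0.5046 -0.0336  0.1688] turn [-6.0000e-02 -1.2000e-01 -1.2279e+02] shift now(cm) [ 45.04 -26.92   6.23] shift after turn [-1.75 52.45  6.17]
```

Emit:
{"method": "move_arm", "body": {"commands": [[0.1,2.1,-1.45,-0.2,0,0,0],[0.1,2.1,-1.45,-0.2,0,0,0],[0.1,2.1,-1.45,-0.2,0,0,0],[0.1,2.1,-1.45,-0.2,0,0,0],[0.1,2.1,-1.45,-0.2,0,0,0]], "force": 40}}

```text
t: 0.52
position: [0.2654, -0.35, 0.2409]
tool_rot: [-3.14, 0.0, 0.405]
ft_force: [-0.1, -0.9, 0.6]
gripper_width: 0.0383
```

Emit:
{"method": "move_arm", "body": {"commands": [[0.1,2.1,-1.45,-0.2,0,0,0],[0.1,2.1,-1.45,-0.2,0,0,0],[0.1,2.1,-1.45,-0.2,0,0,0],[0.1,2.1,-1.45,-0.2,0,0,0],[0.1,2.1,-1.45,-0.2,0,0,0]]}}

```text
t: 0.93
position: [0.3333, -0.242, 0.2511]
tool_rot: [-3.141, 0.0, 0.406]
ft_force: [0.0, 0.1, -0.0]
gripper_width: 0.0385
```

Emit:
{"method": "move_arm", "body": {"commands": [[0.1,2.1,-1.45,-0.2,0,0,0],[0.1,2.1,-1.45,-0.2,0,0,0],[0.1,2.1,-1.45,-0.2,0,0,0],[0.1,2.1,-1.45,-0.2,0,0,0],[0.1,2.1,-1.45,-0.2,0,0,0]]}}

```text
t: 1.35
position: [0.4011, -0.134, 0.2611]
tool_rot: [-3.141, 0.001, 0.406]
ft_force: [0.9, -0.1, -0.2]
gripper_width: 0.0386
```

Emit:
{"method": "move_arm", "body": {"commands": [[0.1,2.1,-1.45,0,0,0,0],[0.1,2.1,-1.45,0,0,0,0],[0.1,2.1,-1.45,0,0,0,0],[0.1,2.1,-1.45,0,0,0,0],[0.1,2.1,-1.45,0,0,0,0]]}}

```text
t: 1.77
position: [0.469, -0.0259, 0.2609]
tool_rot: [-3.141, 0.001, 0.406]
ft_force: [-0.1, 0.2, -0.0]
gripper_width: 0.0383
```

Emit:
{"method": "move_arm", "body": {"commands": [[0.1,0,0,0,0,0,-6.8],[0.1,0,0,0,0,0,-6.8],[0.1,0,0,0,0,0,-6.8],[0.1,0,0,0,0,0,-6.8],[0.1,0,0,0,0,0,-6.8]]}}

```text
t: 2.18
position: [0.4685, -0.027, 0.2607]
tool_rot: [-3.14, 0.001, 1.005]
ft_force: [-0.1, -0.3, -0.7]
gripper_width: 0.0382
```

Emit:
{"method": "move_arm", "body": {"commands": [[0.1,0,0,0,0,0,-6.8],[0.1,0,0,0,0,0,-6.8],[0.1,0,0,0,0,0,-6.8],[0.1,0,0,0,0,0,-6.8],[0.1,0,0,0,0,0,-6.8]]}}

```text
t: 2.6
position: [0.4684, -0.0271, 0.2608]
tool_rot: [-3.14, -0.0, 1.598]
ft_force: [-0.8, -0.2, 0.2]
gripper_width: 0.0385
```

Emit:
{"method": "move_arm", "body": {"commands": [[0.1,0,0,0,0,0,-6.8],[0.1,0,0,0,0,0,-6.8],[0.1,0,0,0,0,0,-6.8],[0.1,0,0,0,0,0,-6.8],[0.1,0,0,0,0,0,-6.8]]}}

```text
t: 3.02
position: [0.4684, -0.0271, 0.2608]
tool_rot: [-3.141, -0.001, 2.192]
ft_force: [0.0, 0.1, 0.2]
gripper_width: 0.0385
```

Emit:
{"method": "move_arm", "body": {"commands": [[0.1,0,0,0,0,0,-6.8],[0.1,0,0,0,0,0,-6.8],[0.1,0,0,0,0,0,-6.8],[0.1,0,0,0,0,0,0],[0.1,0,0,0,0,0,0]]}}

```text
t: 3.43
position: [0.4685, -0.0271, 0.2609]
tool_rot: [-3.141, -0.001, 2.539]
ft_force: [-0.2, 0.1, 0.2]
gripper_width: 0.0384
```

Run:
```python
from h import *
todo(*head(.55,.36,.0345,.05))
```

```text
pos [ 0.4685 -0.0271  0.2609] rpy [-3.141e+00 -1.000e-03  2.539e+00] q6 [-0.06  0.17 -0.01  1.39 -0.    0.54] F [-0.2  0.1  0.2] M [-0.02 -0.06  0.02] w 0.0384
target [ 0.463  -0.0238  0.1617] turn [-11.27 -29.48  -0.54] shift now(cm) [ 0.64 -0.03  9.92] shift after turn [ 5.41 -1.82  8.14]
```

q6 runs opposite to yaw, so I'll wind the wrist a further half turn (q6 about -2.6). Then the whole clockwise turn fits in range.

Emit:
{"method": "move_arm", "body": {"commands": [[0.1,0,0,0,0,0,-7],[0.1,0,0,0,0,0,-7],[0.1,0,0,0,0,0,-7],[0.1,0,0,0,0,0,-7],[0.1,0,0,0,0,0,-7]]}}

```text
t: 3.85
position: [0.4687, -0.0271, 0.2611]
tool_rot: [3.142, -0.0, -3.127]
ft_force: [-0.6, -0.4, 0.6]
gripper_width: 0.0383
```

Emit:
{"method": "move_arm", "body": {"commands": [[0.1,0,0,0,0,0,-7],[0.1,0,0,0,0,0,-7],[0.1,0,0,0,0,0,-7],[0.1,0,0,0,0,0,-7],[0.1,0,0,0,0,0,-7]]}}

```text
t: 4.27
position: [0.4686, -0.0271, 0.2611]
tool_rot: [3.141, -0.0, -2.516]
ft_force: [1.2, 0.8, -0.6]
gripper_width: 0.0387
```

Emit:
{"method": "move_arm", "body": {"commands": [[0.1,0,0,0,0,0,-7],[0.1,0,0,0,0,0,-7],[0.1,0,0,0,0,0,-7],[0.1,0,0,0,0,0,-7],[0.1,0,0,0,0,0,-7]]}}

```text
t: 4.68
position: [0.4687, -0.0271, 0.2611]
tool_rot: [3.141, -0.0, -1.905]
ft_force: [0.5, -0.6, -0.6]
gripper_width: 0.0384
```

Emit:
{"method": "move_arm", "body": {"commands": [[0.1,0,0,0,0,0,-7],[0.1,0,0,0,0,0,-7],[0.1,0,0,0,0,0,-7],[0.1,0,0,0,0,0,-7],[0.1,0,0,0,0,0,-7]]}}

```text
t: 5.1
position: [0.4687, -0.0272, 0.2611]
tool_rot: [3.141, 0.0, -1.295]
ft_force: [0.9, -1.0, -0.1]
gripper_width: 0.0386
```

Emit:
{"method": "move_arm", "body": {"commands": [[0.1,0,0,0,0,0,-7],[0.1,0,0,0,0,0,-7],[0.1,0,0,0,0,0,-7],[0.1,0,0,0,0,0,-7],[0.1,0,0,0,0,0,-7]]}}

```text
t: 5.52
position: [0.4687, -0.0272, 0.2612]
tool_rot: [3.141, 0.0, -0.684]
ft_force: [0.1, -0.0, 0.4]
gripper_width: 0.0386
```

Run:
```python
from h import *
P,R=head(.55,.36,.0345,.05);todo(P,R@np.diag([-1,-1,1]))
```

```text
pos [ 0.4687 -0.0272  0.2612] rpy [ 3.141  0.    -0.684] q6 [-0.06  0.17 -0.01  1.39 -0.   -2.52] F [ 0.1 -0.   0.4] M [ 0.04 -0.07  0.03] w 0.0386
target [ 0.463  -0.0238  0.1617] turn [12.45 28.99 -5.08] shift now(cm) [-0.65  0.09  9.95] shift after turn [-5.43  1.83  8.15]
```

Emit:
{"method": "move_arm", "body": {"commands": [[0.1,0,0,0,2.49,5.8,-1.02],[0.1,0,0,0,2.49,5.8,-1.02],[0.1,0,0,0,2.49,5.8,-1.02],[0.1,0,0,0,2.49,5.8,-1.02],[0.1,0,0,0,2.49,5.8,-1.02]]}}

```text
t: 5.93
position: [0.4689, -0.0271, 0.2621]
tool_rot: [-2.924, -0.517, -0.656]
ft_force: [0.1, 0.0, -1.2]
gripper_width: 0.0384
```

Emit:
{"method": "move_arm", "body": {"commands": [[0.1,-1.35,0.45,2,0,0,0],[0.1,-1.35,0.45,2,0,0,0],[0.1,-1.35,0.45,2,0,0,0],[0.1,-1.35,0.45,2,0,0,0],[0.1,0,0,0,0,0,0]]}}

```text
t: 6.35
position: [0.4579, -0.0235, 0.1575]
tool_rot: [-2.935, -0.503, -0.65]
ft_force: [-2.4, 0.8, -0.8]
gripper_width: 0.0385
```

Run:
```python
from h import *
P,R=head(.55,.36,.0345,.0);todo(P,R@np.diag([-1,-1,1]))
a=snapshot("top")[...,::-1];b=snapshot("side")[...,::-1]
cv2.imwrite("pics/t1.png",a);cv2.imwrite("pics/s1.png",b)
o=np.zeros((440,800,3),np.uint8)
o[:,:400]=cv2.resize(a[210:265,305:355],(400,440),interpolation=cv2.INTER_CUBIC);o[:,400:]=cv2.resize(b[195:250,320:370],(400,440),interpolation=cv2.INTER_CUBIC)
cv2.imwrite("pics/z1.png",o)
```

```text
pos [ 0.4579 -0.0235  0.1575] rpy [-2.935 -0.503 -0.65 ] q6 [ 0.04 -0.13 -0.76  0.42 -0.14 -2.54] F [-2.4  0.8 -0.8] M [ 0.07  0.59 -0.02] w 0.0385
target [ 0.4885 -0.0298  0.1191] turn [ 0.4   0.46 -0.17] shift now(cm) [ 0.62 -0.35  4.9 ] shift after turn [ 0.58 -0.31  4.91]
```

View pics/z1.png

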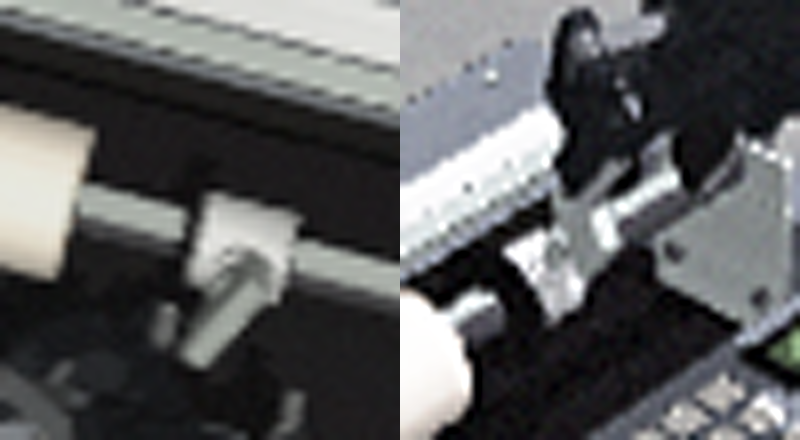

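Emit:
{"method": "move_arm", "body": {"commands": [[0.1,0,0,0,0,0,0],[0.1,0,0,0,0,0,0],[0.1,0,0,0,0,0,0],[0.1,0,0,0,0,0,0],[0.1,0,0,0,0,0,0]]}}

```text
t: 6.87
position: [0.4634, -0.0235, 0.1643]
tool_rot: [-2.927, -0.513, -0.652]
ft_force: [0.6, -1.2, 0.5]
gripper_width: 0.0388
```

Run:
```python
from h import *
P,R=head(.55,.36,.0345,.0);todo(P,R@np.diag([-1,-1,1]))
p,R0,o=cur();print("tool in guide: s",(p-PE)@U,"lean of point",np.arctan2(-(p-PE)@V,(p-PE)[2]),"px",proj("top",p),"grasp pt px",proj("top",p-R0[:,2]*.019), "tool y",R0[:,1])
```

```text
pos [ 0.4634 -0.0235  0.1643] rpy [-2.927 -0.513 -0.652] q6 [ 0.04 -0.14 -0.75  0.42 -0.14 -2.54] F [ 0.6 -1.2  0.5] M [0.1  0.52 0.01] w 0.0388
target [ 0.4885 -0.0298  0.1191] turn [ 0.02 -0.14 -0.16] shift now(cm) [-0.15  0.09  5.2 ] shift after turn [-0.14  0.09  5.2 ]
tool in guide: s -0.05414296535765136 lean of point 0.5307366322051265 px [331.71339579 252.41096969] grasp pt px [330.98530074 255.43676332] tool y [-0.51016407 -0.83990368 -0.18518757]
```

Emit:
{"method": "move_arm", "body": {"commands": [[0.1,-0.03,0.02,1.3,0,0,0],[0.1,-0.03,0.02,1.3,0,0,0],[0.1,-0.03,0.02,1.0,0,0,0],[0.1,-0.03,0.02,0.9,0,0,0],[0.1,0,0,0.6,0,0,0]]}}

```text
t: 7.28
position: [0.4877, -0.0299, 0.1186]
tool_rot: [-2.929, -0.511, -0.651]
ft_force: [-0.8, 0.0, -0.8]
gripper_width: 0.0383
```

Emit:
{"method": "move_arm", "body": {"commands": [[0.1,0,0,0,0,0,0],[0.1,0,0,0,0,0,0],[0.1,0,0,0,0,0,0],[0.1,0,0,0,0,0,0],[0.1,0,0,0,0,0,0]]}}

```text
t: 7.7
position: [0.4878, -0.0297, 0.1198]
tool_rot: [-2.928, -0.513, -0.652]
ft_force: [0.2, -0.6, 0.6]
gripper_width: 0.0391
```

Run:
```python
from h import *
P,R=head(.55,.36,.0345,.0);todo(P,R@np.diag([-1,-1,1]))
a=snapshot("top")[...,::-1];b=snapshot("side")[...,::-1]
o=np.zeros((440,800,3),np.uint8)
o[:,:400]=cv2.resize(a[210:265,305:355],(400,440),interpolation=cv2.INTER_CUBIC);o[:,400:]=cv2.resize(b[195:250,320:370],(400,440),interpolation=cv2.INTER_CUBIC)
cv2.imwrite("pics/z2.png",o)
```

```text
pos [ 0.4878 -0.0297  0.1198] rpy [-2.928 -0.513 -0.652] q6 [ 0.02 -0.01 -0.78  0.26 -0.13 -2.56] F [ 0.2 -0.6  0.6] M [0.14 0.52 0.03] w 0.0391
target [ 0.4885 -0.0298  0.1191] turn [ 0.03 -0.12 -0.14] shift now(cm) [ 0.02 -0.01  0.1 ] shift after turn [ 0.02 -0.01  0.1 ]
```

View pics/z2.png

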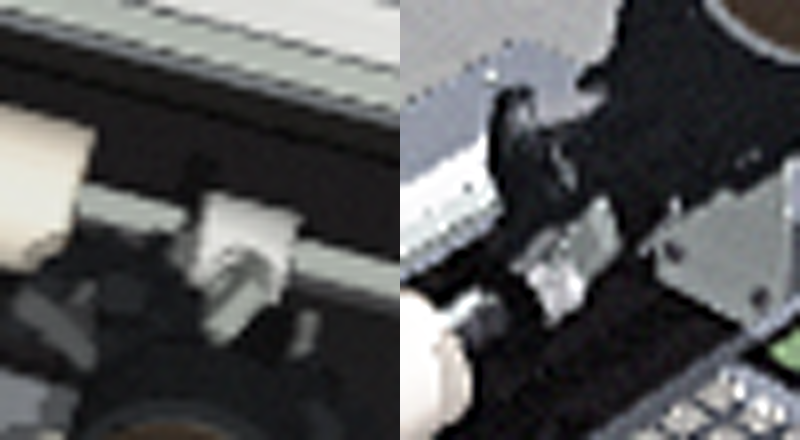

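The fingertips straddle the paddle: about (180,245) and (310,330) in the top half, with the paddle at (235,300). Closing.

Emit:
{"method": "move_arm", "body": {"commands": [[1,0,0,0,0,0,0],[1,0,0,0,0,0,0],[1,0,0,0,0,0,0],[1,0,0,0,0,0,0],[1,0,0,0,0,0,0]], "force": 35}}

```text
t: 8.22
position: [0.4876, -0.0297, 0.1194]
tool_rot: [-2.928, -0.512, -0.651]
ft_force: [-1.6, 0.6, 3.3]
gripper_width: 0.0128
```

Run:
```python
from h import *
P,R=head(.55,.36,.0345,.0);todo(P,R@np.diag([-1,-1,1]))
R0=cur()[1]
print("U in tool",(R0.T@U).round(3),"V",(R0.T@V).round(3))
```

```text
pos [ 0.4876 -0.0297  0.1194] rpy [-2.928 -0.512 -0.651] q6 [ 0.02 -0.01 -0.78  0.26 -0.13 -2.56] F [-1.6  0.6  3.3] M [0.12 0.51 0.03] w 0.0128
target [ 0.4885 -0.0298  0.1191] turn [ 0.05 -0.08 -0.13] shift now(cm) [ 0.05 -0.03  0.07] shift after turn [ 0.05 -0.03  0.07]
U in tool [-0.354 -0.935 -0.001] V [ 0.796 -0.303  0.524]
```

Emit:
{"method": "move_arm", "body": {"commands": [[1,0,0,0,0,0,0],[1,0,0,0,0,0,0],[1,0,0,0,0,0,0],[1,0,0,0,0,0,0],[1,0,0,0,0,0,0]]}}

```text
t: 8.63
position: [0.4877, -0.0297, 0.1193]
tool_rot: [-2.928, -0.512, -0.651]
ft_force: [-2.6, 1.3, 4.7]
gripper_width: 0.0123
```

Emit:
{"method": "move_arm", "body": {"commands": [[1,-0.17,-0.449,0,0,0,0],[1,-0.17,-0.449,0,0,0,0],[1,-0.17,-0.449,0,0,0,0],[1,-0.17,-0.449,0,0,0,0],[1,-0.17,-0.449,0,0,0,0]], "force": 60}}

```text
t: 9.05
position: [0.493, -0.0071, 0.1193]
tool_rot: [-2.93, -0.513, -0.652]
ft_force: [-4.9, -1.7, 6.1]
gripper_width: 0.0109
```

Emit:
{"method": "move_arm", "body": {"commands": [[1,0,0,0,0,0,0],[1,0,0,0,0,0,0],[1,0,0,0,0,0,0],[1,0,0,0,0,0,0],[1,0,0,0,0,0,0]]}}

```text
t: 9.47
position: [0.4932, -0.0064, 0.1194]
tool_rot: [-2.928, -0.512, -0.651]
ft_force: [-4.0, 0.6, 5.4]
gripper_width: 0.0112
```

Run:
```python
from h import *
P,R=head(.55,.36,.0105,.0);todo(P,R@np.diag([-1,-1,1]))
p,R0,o=cur();print("U/V/Z force",o["ft_force"]@U,o["ft_force"]@V,o["ft_force"][2],"s",(p-PE)@U)
```

```text
pos [ 0.4932 -0.0064  0.1194] rpy [-2.928 -0.512 -0.651] q6 [ 0.09  0.01 -0.77  0.27 -0.17 -2.5 ] F [-4.   0.6  5.4] M [0.17 0.56 0.02] w 0.0112
target [ 0.494  -0.0064  0.1191] turn [ 0.06 -0.09 -0.13] shift now(cm) [ 0.04 -0.03  0.07] shift after turn [ 0.04 -0.03  0.07]
U/V/Z force -0.3459202634305836 -4.0612144210402015 5.353205983419435 s -0.030615984984962104
```

Emit:
{"method": "move_arm", "body": {"commands": [[1,0.225,-0.085,0.009,-1.52,-4.02,0],[1,0.225,-0.085,0.009,-1.52,-4.02,0],[1,0.225,-0.085,0.009,-1.52,-4.02,0],[1,0.225,-0.085,0.009,-1.52,-4.02,0],[1,0.225,-0.085,0.009,-1.52,-4.02,0]]}}

```text
t: 9.88
position: [0.5033, -0.0094, 0.1241]
tool_rot: [-3.082, -0.161, -0.601]
ft_force: [-3.5, -1.3, 6.6]
gripper_width: 0.0109
```

Emit:
{"method": "move_arm", "body": {"commands": [[1,0.225,-0.085,0.009,-1.52,-4.02,0],[1,0.225,-0.085,0.009,-1.52,-4.02,0],[1,0.225,-0.085,0.009,-1.52,-4.02,0],[1,0.225,-0.085,0.009,-1.52,-4.02,0],[1,0.225,-0.085,0.009,-1.52,-4.02,0]]}}

```text
t: 10.3
position: [0.5162, -0.0125, 0.1247]
tool_rot: [3.068, 0.187, -0.603]
ft_force: [-1.0, -1.7, 9.0]
gripper_width: 0.0107
```

Emit:
{"method": "move_arm", "body": {"commands": [[1,0,0,0,0,0,0],[1,0,0,0,0,0,0],[1,0,0,0,0,0,0],[1,0,0,0,0,0,0],[1,0,0,0,0,0,0]]}}

```text
t: 10.72
position: [0.5178, -0.0126, 0.1244]
tool_rot: [3.071, 0.181, -0.603]
ft_force: [2.1, -2.3, 7.5]
gripper_width: 0.0112
```

Run:
```python
from h import *
P,R=head(-.2,.36,.0105,.0);todo(P,R@np.diag([-1,-1,1]))
p,R0,o=cur();F=o["ft_force"];print("U/V/Z force",F@U,F@V,F[2],"s",(p-PE)@U,"tool lean",np.arctan2(R0[:,2]@V,-R0[2,2]),"U in tool",R0.T@U)
```

```text
pos [ 0.5178 -0.0126  0.1244] rpy [ 3.071  0.181 -0.603] q6 [-0.04  0.5   0.07  1.34  0.04 -2.59] F [ 2.1 -2.3  7.5] M [-0.37 -0.19  0.08] w 0.0112
target [ 0.5163 -0.0117  0.1231] turn [-0.05 -0.31 -0.2 ] shift now(cm) [-0.15  0.    0.15] shift after turn [-0.15 -0.    0.15]
U/V/Z force -1.728326383051895 2.5488529832789997 7.493275446866919 s -0.03103692444429339 tool lean -0.19464033426350716 U in tool [-0.35556618 -0.93465043 -0.00112467]
```

Emit:
{"method": "move_arm", "body": {"commands": [[1,-0.06,-0.15,0,0,0,0],[1,-0.06,-0.15,0,0,0,0],[1,-0.06,-0.15,0,0,0,0],[1,-0.06,-0.15,0,0,0,0],[1,-0.06,-0.15,0,0,0,0]]}}

```text
t: 11.13
position: [0.5194, -0.0049, 0.1244]
tool_rot: [3.07, 0.181, -0.603]
ft_force: [2.2, -3.2, 7.3]
gripper_width: 0.011
```

Emit:
{"method": "move_arm", "body": {"commands": [[1,-0.035,-0.093,0,0,0,0],[1,0,0,0,0,0,0],[1,-0.035,-0.093,0,0,0,0],[1,0,0,0,0,0,0],[1,0,0,0,0,0,0]]}}

```text
t: 11.55
position: [0.5199, -0.0029, 0.1244]
tool_rot: [3.07, 0.181, -0.603]
ft_force: [2.1, -3.1, 7.3]
gripper_width: 0.0107
```

Emit:
{"method": "move_arm", "body": {"commands": [[1,-0.035,-0.093,0,0,0,0],[1,0,0,0,0,0,0],[1,0,0,0,0,0,0],[1,0,0,0,0,0,0],[1,0,0,0,0,0,0]]}}

```text
t: 11.97
position: [0.5201, -0.0019, 0.1245]
tool_rot: [3.07, 0.181, -0.603]
ft_force: [1.2, -1.8, 6.8]
gripper_width: 0.0108
```

Emit:
{"method": "move_arm", "body": {"commands": [[1,-0.035,-0.093,0,0,0,0],[1,0,0,0,0,0,0],[1,0,0,0,0,0,0],[1,0,0,0,0,0,0],[1,0,0,0,0,0,0]]}}

```text
t: 12.38
position: [0.5203, -0.001, 0.1245]
tool_rot: [3.07, 0.181, -0.603]
ft_force: [2.0, -1.9, 7.6]
gripper_width: 0.0109
```

Emit:
{"method": "move_arm", "body": {"commands": [[1,-0.035,-0.093,0,0,0,0],[1,0,0,0,0,0,0],[1,0,0,0,0,0,0],[1,0,0,0,0,0,0],[1,0,0,0,0,0,0]]}}

```text
t: 12.8
position: [0.5205, 0.0, 0.1245]
tool_rot: [3.07, 0.181, -0.603]
ft_force: [1.7, -2.2, 7.1]
gripper_width: 0.0113
```

Emit:
{"method": "move_arm", "body": {"commands": [[1,-0.035,-0.093,0,0,0,0],[1,0,0,0,0,0,0],[1,0,0,0,0,0,0],[1,0,0,0,0,0,0],[1,0,0,0,0,0,0]]}}

```text
t: 13.22
position: [0.5206, 0.0005, 0.1245]
tool_rot: [3.069, 0.181, -0.603]
ft_force: [1.9, -4.3, 7.4]
gripper_width: 0.0109
```

Emit:
{"method": "move_arm", "body": {"commands": [[1,-0.035,-0.093,0,0,0,0],[1,0,0,0,0,0,0],[1,0,0,0,0,0,0],[1,0,0,0,0,0,0],[1,0,0,0,0,0,0]]}}

```text
t: 13.63
position: [0.5205, 0.0007, 0.1245]
tool_rot: [3.068, 0.181, -0.603]
ft_force: [-0.4, -5.0, 8.4]
gripper_width: 0.0111
```

Run:
```python
from h import *
P,R=head(-.2,.36,.0,.0);todo(P,R@np.diag([-1,-1,1]))
p,R0,o=cur();F=o["ft_force"];print("U/V/Z force",F@U,F@V,F[2],"s",(p-PE)@U)
```

```text
pos [0.5205 0.0007 0.1245] rpy [ 3.068  0.181 -0.603] q6 [-0.02  0.5   0.08  1.34  0.04 -2.57] F [-0.4 -5.   8.4] M [-1.19  0.08  0.26] w 0.0111
target [ 0.5187 -0.0015  0.1231] turn [ 0.11 -0.35 -0.25] shift now(cm) [0.   0.27 0.16] shift after turn [0.   0.27 0.16]
U/V/Z force -4.915849995075262 0.7285771400727219 8.389384656208186 s -0.017474131127568578
```

Contact: the advance stalled while force and moment rose, just past the expected place. I'll let go, step aside and check the lean against the flat.

Emit:
{"method": "move_arm", "body": {"commands": [[0.1,0,0,0,0,0,0],[0.1,0,0,0,0,0,0],[0.1,0,0,0,0,0,0],[0.1,0,0,0,0,0,0],[0.1,0,0,0,0,0,0]]}}

```text
t: 14.05
position: [0.5187, 0.0031, 0.1227]
tool_rot: [3.069, 0.187, -0.602]
ft_force: [0.7, 0.5, -0.1]
gripper_width: 0.0388
```

Emit:
{"method": "move_arm", "body": {"commands": [[0.1,0,0,-1,0,0,0],[0.1,0,0,-2,0,0,0],[0.1,0,0,-2,0,0,0],[0.1,0,0,-2,0,0,0],[0.1,0,0,-1,0,0,0]]}}

```text
t: 14.47
position: [0.5359, -0.0007, 0.2048]
tool_rot: [3.072, 0.183, -0.602]
ft_force: [0.2, 0.7, -0.5]
gripper_width: 0.0384
```

Emit:
{"method": "move_arm", "body": {"commands": [[0.1,1.4,3.7,0,0,0,0],[0.1,1.4,3.7,0,0,0,0],[0.1,1.4,3.7,0,0,0,0],[0.1,1.4,3.7,0,0,0,0],[0.1,1.4,3.7,0,0,0,0]]}}

```text
t: 14.88
position: [0.4882, -0.1946, 0.2027]
tool_rot: [3.07, 0.185, -0.602]
ft_force: [1.3, 0.1, 0.7]
gripper_width: 0.0381
```

Run:
```python
from h import *
a=snapshot("top")[...,::-1];b=snapshot("side")[...,::-1]
cv2.imwrite("pics/t3.png",a);cv2.imwrite("pics/s3.png",b);print(cur()[0])
o=np.zeros((440,800,3),np.uint8)
o[:,:400]=cv2.resize(a[215:259,300:340],(400,440),interpolation=cv2.INTER_CUBIC);o[:,400:]=cv2.resize(b[190:245,310:360],(400,440),interpolation=cv2.INTER_CUBIC)
cv2.imwrite("pics/z3.png",o)
```

```text
[ 0.48722867 -0.19831101  0.20247069]
```

View pics/z3.png

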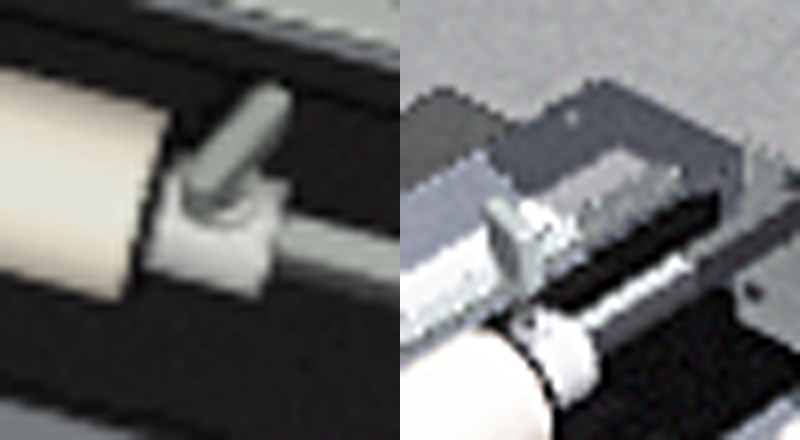

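The top half shows the flange against the roll at (150,230), with the paddle strip running (278,88)-(203,190) and leaning away. Now its lean, measured relative to the flat in the same picture.

Run:
```python
from h import *
zt=lambda x,y:((x+.5)/10-.5+300,(y+.5)/10-.5+215)
def off(p,s):
    A=PE+U*s;w=normal(U,A,"top");o=cam("top");d=ray("top",p)
    # closest offset of the ray from the spindle axis
    c=np.cross(U,d);c/=np.linalg.norm(c);k=(o-PE)@c
    return k*np.sign(c@w)
cA=np.arctan2(-(cam("top")-PE)@V,(cam("top")-PE)[2]);print("cam angle",cA)
for q in((240,139),(238,145),(278,88),(203,190),(197,201)):
    k=off(zt(*q),-.02);print(q,"off mm",k*1e3,"lean if r=64:",cA-np.arcsin(k/.0637))
im=cv2.imread("pics/t3.png");g=im.mean(2)
a,b=np.array([200.,193]),np.array([280.,86]);d=(b-a)/np.hypot(*(b-a));n=np.array([-d[1],d[0]])
for t in np.arange(-40,170,6):
    q=np.array([zt(*(a+d*t+n*k)) for k in(-8,-4,0,4,8)],np.float32)
    print(int(t),int(cv2.remap(g.astype(np.float32),q[:,:1],q[:,1:],cv2.INTER_LINEAR).mean()),end=" ")
print()
offs=np.arange(-.014,.0141,.001)
for s0,s1 in((-.11,-.06),):
    p=profile(im,"top",PE,U,s0,s1,offs);print(dict(zip((offs*1e3).round().astype(int).tolist(),p.astype(int).tolist())))
```

```text
cam angle 0.16283857207953653
(240, 139) off mm 23.18724431182269 lean if r=64: -0.20972784048506057
(238, 145) off mm 21.544337674220262 lean if r=64: -0.1821816015384741
(278, 88) off mm 38.52386217801519 lean if r=64: -0.48663872389713536
(203, 190) off mm 7.901615027753212 lean if r=64: 0.03847404655854257
(197, 201) off mm 4.733754363680824 lean if r=64: 0.08845674756159466
-40 207 -34 199 -28 165 -22 121 -16 99 -10 99 -4 104 2 120 8 139 14 147 20 148 26 148 32 149 38 150 44 150 50 151 56 151 62 151 68 152 74 151 80 151 86 151 92 151 98 151 104 153 110 150 116 152 122 142 128 113 134 59 140 23 146 23 152 25 158 27 164 27 
{-14: 20, -13: 21, -12: 21, -11: 21, -10: 25, -9: 33, -8: 42, -7: 50, -6: 55, -5: 62, -4: 75, -3: 96, -2: 117, -1: 134, 0: 142, 1: 145, 2: 147, 3: 148, 4: 148, 5: 146, 6: 136, 7: 111, 8: 77, 9: 45, 10: 26, 11: 20, 12: 20, 13: 20, 14: 21}
```

The paddle leans about -0.21 and the flat faces about -0.20 in the same picture, so they are aligned, and the flange is at the roll. Now I'll regrip.

Run:
```python
from h import *
p,R0,o=cur()
T=np.array([.5205,.0007,.1245])-R0[:,0]*.0007+U*.001
todo(T-R0[:,2]*.08,R0);todo(T,R0)
```

```text
pos [ 0.4872 -0.1983  0.2025] rpy [ 3.068  0.185 -0.61 ] q6 [-0.37  0.47  0.24  1.54 -0.03 -2.91] F [0.8 0.6 0.3] M [ 0.01 -0.25  0.02] w 0.0382
target [ 0.5356 -0.0015  0.2031] turn [0. 0. 0.] shift now(cm) [ -7.21 -18.94  -0.11] shift after turn [ -7.21 -18.94  -0.11]
pos [ 0.4872 -0.1983  0.2025] rpy [ 3.068  0.185 -0.61 ] q6 [-0.37  0.47  0.24  1.54 -0.03 -2.91] F [0.8 0.6 0.3] M [ 0.01 -0.25  0.02] w 0.0382
target [0.5202 0.0021 0.1246] turn [0. 0. 0.] shift now(cm) [ -7.21 -18.94   7.89] shift after turn [ -7.21 -18.94   7.89]
```

Emit:
{"method": "move_arm", "body": {"commands": [[0.1,-1.44,-3.78,0,0,0,0],[0.1,-1.44,-3.78,0,0,0,0],[0.1,-1.44,-3.78,0,0,0,0],[0.1,-1.44,-3.78,0,0,0,0],[0.1,-1.44,-3.78,0,0,0,0]]}}

```text
t: 15.4
position: [0.5353, 0.0059, 0.2025]
tool_rot: [3.07, 0.186, -0.603]
ft_force: [-0.1, -0.1, -0.0]
gripper_width: 0.0383
```

Emit:
{"method": "move_arm", "body": {"commands": [[0.1,0,0,0,0,0,0],[0.1,0,0,0,0,0,0],[0.1,0,0,0,0,0,0],[0.1,0,0,0,0,0,0],[0.1,0,0,0,0,0,0]]}}

```text
t: 15.82
position: [0.5349, 0.0025, 0.202]
tool_rot: [3.069, 0.186, -0.605]
ft_force: [0.9, -0.5, 1.4]
gripper_width: 0.0381
```

Run:
```python
from h import *
p,R0,o=cur()
P,R=head(-.20,.36,0);R=R@np.diag([-1,-1,1])
T=np.array([.5205,.0007,.1245])-R[:,0]*.0007+U*.001
todo(T,R)
```

```text
pos [0.5349 0.0025 0.202 ] rpy [ 3.069  0.186 -0.605] q6 [-0.02  0.48  0.26  1.54  0.04 -2.57] F [ 0.9 -0.5  1.4] M [-0.06 -0.16 -0.03] w 0.0381
target [0.5202 0.0021 0.1246] turn [ 0.   -0.03 -0.29] shift now(cm) [0.27 0.31 7.86] shift after turn [0.27 0.31 7.86]
```

Emit:
{"method": "move_arm", "body": {"commands": [[0.1,0.27,0.31,1.6,0,0,0],[0.1,0,0,2,0,0,0],[0.1,0,0,2,0,0,0],[0.1,0,0,1.5,0,0,0],[0.1,0,0,0.75,0,0,0]]}}

```text
t: 16.23
position: [0.5186, 0.0019, 0.1227]
tool_rot: [3.067, 0.189, -0.605]
ft_force: [-0.5, 0.6, -0.2]
gripper_width: 0.0386
```

Emit:
{"method": "move_arm", "body": {"commands": [[0.1,0,0,0,0,0,0],[0.1,0,0,0,0,0,0],[0.1,0,0,0,0,0,0],[0.1,0,0,0,0,0,0],[1,0,0,0,0,0,0]]}}

```text
t: 16.65
position: [0.5212, 0.0031, 0.1255]
tool_rot: [3.071, 0.184, -0.602]
ft_force: [-0.7, -0.8, 0.0]
gripper_width: 0.0276
```

Emit:
{"method": "move_arm", "body": {"commands": [[1,0,0,0,0,0,0],[1,0,0,0,0,0,0],[1,0,0,0,0,0,0],[1,0,0,0,0,0,0],[1,0,0,0,0,0,0]], "force": 50}}

```text
t: 17.07
position: [0.5203, 0.0014, 0.1257]
tool_rot: [3.067, 0.183, -0.603]
ft_force: [-1.2, -5.1, 4.6]
gripper_width: 0.0111
```

Run:
```python
from h import *
P,R=head(-.20,.36,0);R=R@np.diag([-1,-1,1])
T=np.array([.5205,.0007,.1245])-R[:,0]*.0007+U*.001
todo(T,R);F=cur()[2]["ft_force"];print(F@U,F@V)
```

```text
pos [0.5203 0.0014 0.1257] rpy [ 3.067  0.183 -0.603] q6 [-0.02  0.5   0.09  1.35  0.04 -2.57] F [-1.2 -5.1  4.6] M [-1.02  0.37  0.2 ] w 0.0111
target [0.5202 0.0021 0.1246] turn [ 0.18 -0.19 -0.24] shift now(cm) [-0.03 -0.06  0.11] shift after turn [-0.03 -0.06  0.11]
-5.232425220562955 0.035792571664648686
```

Emit:
{"method": "move_arm", "body": {"commands": [[1,0,0,0.007,0,0,6],[1,0,0,0.007,0,0,6],[1,0,0,0.007,0,0,6],[1,0,0,0.007,0,0,6],[1,0,0,0.007,0,0,6]]}}

```text
t: 17.48
position: [0.5209, 0.0018, 0.1253]
tool_rot: [2.986, 0.121, -1.134]
ft_force: [-0.1, -4.7, 3.6]
gripper_width: 0.0114
```

Emit:
{"method": "move_arm", "body": {"commands": [[1,0,0,0.007,0,0,6],[1,0,0,0.007,0,0,6],[1,0,0,0.007,0,0,6],[1,0,0,0.007,0,0,6],[1,0,0,0.007,0,0,6]]}}

```text
t: 17.9
position: [0.5215, 0.0021, 0.1249]
tool_rot: [2.948, 0.028, -1.651]
ft_force: [1.2, -4.0, 2.3]
gripper_width: 0.0116
```

Emit:
{"method": "move_arm", "body": {"commands": [[1,0,0,0.007,0,0,6],[1,0,0,0.007,0,0,6],[1,0,0,0.007,0,0,6],[1,0,0,0.007,0,0,6],[1,0,0,0.007,0,0,6]]}}

```text
t: 18.32
position: [0.5222, 0.0018, 0.1245]
tool_rot: [2.961, -0.072, -2.165]
ft_force: [2.9, -4.4, 1.8]
gripper_width: 0.0119
```

Emit:
{"method": "move_arm", "body": {"commands": [[1,0,0,0,0,0,0],[1,0,0,0,0,0,0],[1,0,0,0,0,0,0],[1,0,0,0,0,0,0],[1,0,0,0,0,0,0]]}}

```text
t: 18.73
position: [0.522, 0.0019, 0.1245]
tool_rot: [2.96, -0.07, -2.158]
ft_force: [3.0, -4.3, 1.5]
gripper_width: 0.0114
```

Run:
```python
from h import *
P,R=head(-.20,.36+np.pi/2,0);R=R@np.diag([-1,-1,1])
T=np.array([.5205,.0007,.1245])+U*.001
todo(T,R);p,R0,o=cur();F=o["ft_force"];print("FU,FV",F@U,F@V,"M along tool z",o["moment"]@R0[:,2],"s",(p-PE)@U)
```

```text
pos [0.522  0.0019 0.1245] rpy [ 2.96  -0.07  -2.158] q6 [-0.02  0.5   0.09  1.34  0.04 -1.  ] F [ 3.  -4.3  1.5] M [-1.02 -0.76  0.23] w 0.0114
target [0.5207 0.0017 0.1245] turn [-0.34 -0.   -0.05] shift now(cm) [0.09 0.09 0.03] shift after turn [0.09 0.09 0.03]
FU,FV -3.4613150232817853 3.856499538293827 M along tool z -0.06702661824195441 s -0.015910245231830294
```

The reaction along V shows the stem sits about 1.4 mm farther from the robot than my tool axis. I'll recentre the command there before turning on.

Run:
```python
from h import *
p,R0,o=cur();print("V in tool",(R0.T@V).round(3),"U in tool",(R0.T@U).round(3))
```

```text
V in tool [-0.346 -0.918 -0.193] U in tool [-0.936  0.353 -0.002]
```

Emit:
{"method": "move_arm", "body": {"commands": [[1,-0.046,-0.122,0,0,0,0],[1,0,0,0,0,0,0],[1,0,0,0,0,0,0],[1,0,0,0,0,0,0],[1,0,0,0,0,0,0]]}}

```text
t: 19.15
position: [0.5222, 0.0019, 0.1244]
tool_rot: [2.958, -0.071, -2.158]
ft_force: [0.7, -4.6, 4.7]
gripper_width: 0.0114
```

Run:
```python
from h import *
p,R0,o=cur();F=o["ft_force"];print(p,"FU,FV",F@U,F@V,F[2],"V",(p-PE)@V,"U",(p-PE)@U,"w",o["gripper_width"])
```

```text
[0.52219089 0.00193618 0.12436286] FU,FV -4.333591275353201 1.749772133906796 4.708534509497832 V 0.008884621913247596 U -0.01584163272447479 w 0.01139857298559029
```

Emit:
{"method": "move_arm", "body": {"commands": [[1,0,0,0.007,0,0,6],[1,0,0,0.007,0,0,6],[1,0,0,0.007,0,0,6],[1,0,0,0.007,0,0,6],[1,0,0,0.007,0,0,6]]}}

```text
t: 19.57
position: [0.5227, 0.0013, 0.124]
tool_rot: [3.02, -0.154, -2.684]
ft_force: [2.3, -5.9, 4.1]
gripper_width: 0.0113
```

Emit:
{"method": "move_arm", "body": {"commands": [[1,0,0,0.007,0,0,6],[1,0,0,0.007,0,0,6],[1,0,0,0.007,0,0,6],[1,0,0,0.007,0,0,6],[1,0,0,0.007,0,0,6]]}}

```text
t: 19.98
position: [0.5224, 0.0005, 0.1237]
tool_rot: [3.116, -0.194, 3.068]
ft_force: [2.1, -8.8, 4.7]
gripper_width: 0.0115
```

Emit:
{"method": "move_arm", "body": {"commands": [[1,0,0,0.007,0,0,6],[1,0,0,0.007,0,0,6],[1,0,0,0.007,0,0,6],[1,0,0,0,0,0,0],[1,0,0,0,0,0,0]]}}

```text
t: 20.4
position: [0.5218, 0.0001, 0.1235]
tool_rot: [-3.106, -0.193, 2.752]
ft_force: [1.2, -8.6, 5.8]
gripper_width: 0.0114
```

Run:
```python
from h import *
p,R0,o=cur();F=o["ft_force"];print(p,"FU,FV",F@U,F@V,F[2],"V",(p-PE)@V,"U",(p-PE)@U,"w",o["gripper_width"],"U in tool",(R0.T@U).round(3),"V",(R0.T@V).round(3),o["joint_positions"][5],"Mz",o["moment"]@R0[:,2])
```

```text
[5.21803263e-01 1.12860492e-04 1.23505624e-01] FU,FV -8.069452522401766 3.123055691077433 5.778538592070046 V 0.008928030757557218 U -0.017705198279314927 w 0.01143902206772412 U in tool [ 0.153  0.988 -0.006] V [-0.969  0.149 -0.195] 0.3618044417149696 Mz -0.07845156404967302
```

Emit:
{"method": "move_arm", "body": {"commands": [[0.1,0,0,0,0,0,0],[0.1,0,0,0,0,0,0],[0.1,0,0,0,0,0,0],[0.1,0,0,0,0,0,0],[0.1,0,0,0,0,0,0]]}}

```text
t: 20.82
position: [0.5209, 0.0035, 0.122]
tool_rot: [-3.11, -0.198, 2.753]
ft_force: [0.6, -0.6, -0.8]
gripper_width: 0.0384
```

Emit:
{"method": "move_arm", "body": {"commands": [[0.1,0,0,-1,0,0,0],[0.1,0,0,-2,0,0,0],[0.1,0,0,-2,0,0,0],[0.1,0,0,-2,0,0,0],[0.1,0,0,-1,0,0,0]]}}

```text
t: 21.23
position: [0.5381, -0.0005, 0.204]
tool_rot: [-3.112, -0.193, 2.753]
ft_force: [0.3, -0.1, -0.8]
gripper_width: 0.038
```

Emit:
{"method": "move_arm", "body": {"commands": [[0.1,-0.6,-3.8,0,0,0,0],[0.1,-0.6,-3.8,0,0,0,0],[0.1,-0.6,-3.8,0,0,0,0],[0.1,-0.6,-3.8,0,0,0,0],[0.1,-0.6,-3.8,0,0,0,0]]}}

```text
t: 21.65
position: [0.4925, -0.1893, 0.2017]
tool_rot: [-3.111, -0.196, 2.753]
ft_force: [0.6, 0.3, -0.4]
gripper_width: 0.0384
```

Run:
```python
from h import *
a=snapshot("top")[...,::-1];b=snapshot("side")[...,::-1]
cv2.imwrite("pics/t4.png",a);cv2.imwrite("pics/s4.png",b);print(cur()[0])
o=np.zeros((440,800,3),np.uint8)
o[:,:400]=cv2.resize(a[215:259,300:340],(400,440),interpolation=cv2.INTER_CUBIC);o[:,400:]=cv2.resize(b[190:245,310:360],(400,440),interpolation=cv2.INTER_CUBIC)
cv2.imwrite("pics/z4.png",o)
```

```text
[ 0.49160329 -0.19288167  0.20141803]
```

View pics/z4.png

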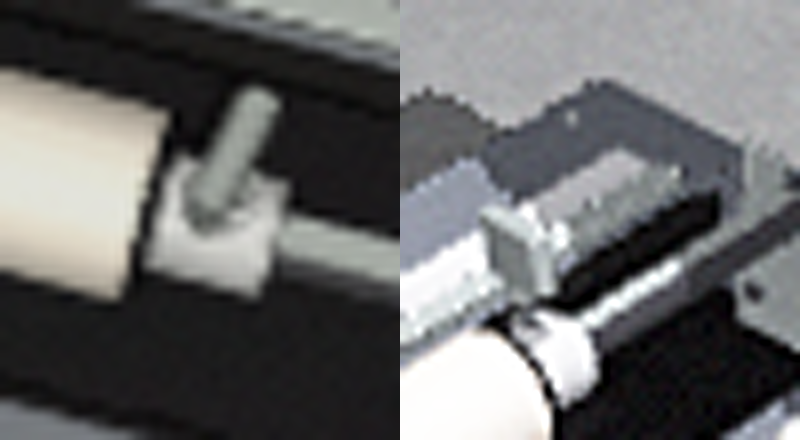

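The hub is still at the roll (150,230). The paddle strip now runs about (265,90)-(207,195). Checking lean again.

```bash
cat >> h.py <<'E'
def lean(name,a,b,r,x0=300,y0=215,k0=10):
    zt=lambda x,y:((x+.5)/k0-.5+x0,(y+.5)/k0-.5+y0)
    g=cv2.imread(name).mean(2).astype(np.float32);a,b=np.array(a,float),np.array(b,float);L=np.hypot(*(b-a));d=(b-a)/L;n=np.array([-d[1],d[0]]);t=np.arange(-25,L+35,1.)
    q=np.array([[zt(*(a+d*i+n*k)) for k in(-8,-4,0,4,8)] for i in t],np.float32);p=cv2.remap(g,q[...,0],q[...,1],cv2.INTER_LINEAR).mean(1)
    m=int(25+L/2);pl=np.median(p[m-20:m+20]);t0=cross(t,p,(pl+p[5:m].min())/2,m,-1);t1=cross(t,p,(pl+p[m:].min())/2,m,1);c=a+d*(t0+t1)/2
    o=cam("top");dd=ray("top",zt(*c));cc=np.cross(U,dd);cc/=np.linalg.norm(cc);k=(o-PE)@cc*np.sign(cc@V)
    cA=np.arctan2(-(o-PE)@V,(o-PE)[2]);print("edges",t0,t1,"centre",c,"off",k*1e3,"lean",cA-np.arcsin(k/r))
E
python3 - <<'E'
from h import *
lean("pics/t3.png",(200,193),(280,86),.0637)
lean("pics/t4.png",(207,195),(264,92),.0618)
E
```

```text
edges 3.4880782058098507 131.21674651465278 centre [240.33074065 139.05763438] off 23.19447250028567 lean -0.2098496737559236
edges -9.424294582392777 118.95411964738244 centre [233.51715795 147.08303037] off 20.724774102873628 lean -0.1791406215284422
```

Lean is -0.18 against a flat of about -0.19 ± 0.03, with the guide still against the roll. Going back for the final tightening.

Run:
```python
from h import *
R=Ro.from_euler("xyz",[-3.109,-.194,2.753]).as_matrix()
T=np.array([.5218,.0001,.1235])-V*.0006+U*.001
todo(T-R[:,2]*.08,R)
```

```text
pos [ 0.4916 -0.1929  0.2014] rpy [-3.108 -0.196  2.745] q6 [-0.36  0.47  0.24  1.54 -0.03  0.04] F [ 1.2  0.7 -0.1] M [-0.02 -0.15 -0.01] w 0.0385
target [ 0.5367 -0.0022  0.202 ] turn [ 0.06 -0.13 -0.45] shift now(cm) [ 3.16 19.34 -0.07] shift after turn [ 3.   19.36 -0.1 ]
```

Emit:
{"method": "move_arm", "body": {"commands": [[0.1,0.6,3.87,0,0,0,0],[0.1,0.6,3.87,0,0,0,0],[0.1,0.6,3.87,0,0,0,0],[0.1,0.6,3.87,0,0,0,0],[0.1,0.6,3.87,0,0,0,0]]}}

```text
t: 22.17
position: [0.5382, 0.0049, 0.2014]
tool_rot: [-3.111, -0.197, 2.752]
ft_force: [0.9, -0.6, 0.6]
gripper_width: 0.0386
```

Emit:
{"method": "move_arm", "body": {"commands": [[0.1,0,0,0,0,0,0],[0.1,0,0,0,0,0,0],[0.1,0,0,0,0,0,0],[0.1,0,0,0,0,0,0],[0.1,0,0,0,0,0,0]]}}

```text
t: 22.58
position: [0.5378, 0.0015, 0.2009]
tool_rot: [-3.11, -0.197, 2.75]
ft_force: [0.1, 0.4, -0.3]
gripper_width: 0.0383
```

Run:
```python
from h import *
R=Ro.from_euler("xyz",[-3.109,-.194,2.753]).as_matrix()
T=np.array([.5218,.0001,.1235])-V*.0006+U*.001
todo(T,R)
```

```text
pos [0.5378 0.0015 0.2009] rpy [-3.11  -0.197  2.75 ] q6 [-0.02  0.49  0.27  1.55  0.04  0.36] F [ 0.1  0.4 -0.3] M [-0.05 -0.18 -0.01] w 0.0383
target [0.5214 0.0012 0.1235] turn [ 0.09 -0.18 -0.15] shift now(cm) [-0.04 -0.4   7.9 ] shift after turn [-0.02 -0.39  7.9 ]
```

Emit:
{"method": "move_arm", "body": {"commands": [[0.1,-0.03,-0.4,1.5,0,0,0],[0.1,0,0,2,0,0,0],[0.1,0,0,2,0,0,0],[0.1,0,0,1.5,0,0,0],[0.1,0,0,0.85,0,0,0]]}}

```text
t: 23.0
position: [0.52, 0.0011, 0.1221]
tool_rot: [-3.109, -0.2, 2.75]
ft_force: [0.1, 0.7, 0.1]
gripper_width: 0.0386
```

Emit:
{"method": "move_arm", "body": {"commands": [[0.1,0,0,0,0,0,0],[0.1,0,0,0,0,0,0],[0.1,0,0,0,0,0,0],[1,0,0,0,0,0,0],[1,0,0,0,0,0,0]]}}

```text
t: 23.42
position: [0.5222, 0.0013, 0.1249]
tool_rot: [-3.108, -0.195, 2.752]
ft_force: [-5.0, -11.1, 6.0]
gripper_width: 0.0154
```

Emit:
{"method": "move_arm", "body": {"commands": [[1,0,0,0,0,0,0],[1,0,0,0,0,0,0],[1,0,0,0,0,0,0],[1,0,0,0,0,0,0],[1,0,0,0,0,0,0]]}}

```text
t: 23.83
position: [0.5218, 0.0001, 0.1252]
tool_rot: [-3.106, -0.194, 2.751]
ft_force: [-1.5, -6.2, 5.1]
gripper_width: 0.0108
```

```bash
cat > st.py <<'E'
from h import *
p,R0,o=cur();F=o["ft_force"];Ps=-R0[:,2]
print(p,o["tool_rot"].round(3),"FU,FV,FZ",F@U,F@V,F[2],"V",(p-PE)@V,"U",(p-PE)@U,"w",o["gripper_width"],"q6",o["joint_positions"][5],"Mscrew",o["moment"]@R0[:,2],"eff6",o["effort"][5],"tool lean",np.arctan2(R0[:,2]@V,-R0[2,2]))
print("U,V in tool",(R0.T@U).round(3),(R0.T@V).round(3),"screw angle",(np.degrees(np.arctan2((R0.T@U)[0],(R0.T@U)[1]))))
E
python3 st.py
```

```text
[5.21841053e-01 1.22656627e-04 1.25208982e-01] [-3.106 -0.194  2.751] FU,FV,FZ -6.409633353113495 -0.04360537207533561 5.092112666874365 V 0.00896254248979955 U -0.017686949305144035 w 0.010768270650652941 q6 0.36255439937121153 Mscrew 0.016042314193661818 eff6 0.021274471655488014 tool lean -0.1971915614169959
U,V in tool [ 0.154  0.988 -0.005] [-0.969  0.15  -0.196] screw angle 8.874597563928512
```

Emit:
{"method": "move_arm", "body": {"commands": [[1,0,0,0.007,0,0,6],[1,0,0,0.007,0,0,6],[1,0,0,0.007,0,0,6],[1,0,0,0.007,0,0,6],[1,0,0,0.007,0,0,6]], "force": 70}}

```text
t: 24.25
position: [0.5216, -0.0003, 0.125]
tool_rot: [-3.012, -0.149, 2.216]
ft_force: [-2.3, -7.1, 5.4]
gripper_width: 0.0097
```

Emit:
{"method": "move_arm", "body": {"commands": [[1,0,0,0.007,0,0,6],[1,0,0,0.007,0,0,6],[1,0,0,0.007,0,0,6],[1,0,0,0.007,0,0,6],[1,0,0,0,0,0,0]]}}

```text
t: 24.67
position: [0.5212, -0.0007, 0.1247]
tool_rot: [-2.962, -0.083, 1.801]
ft_force: [-3.5, -8.2, 6.6]
gripper_width: 0.01
```

```bash
python3 st.py
```

```text
[ 0.52124334 -0.00065324  0.12474504] [-2.962 -0.083  1.801] FU,FV,FZ -8.743213040346644 -1.475245944960187 6.584414029801009 V 0.00855991760633292 U -0.018579793967653326 w 0.010023802134552284 q6 1.3085168889417356 Mscrew 0.042647351616541665 eff6 0.6352164968848228 tool lean -0.1976881670127305
U,V in tool [ 0.892  0.452 -0.006] [-0.445  0.874 -0.196] screw angle 63.10693695904388
```

Emit:
{"method": "move_arm", "body": {"commands": [[1,0,0,0.003,0,0,4],[1,0,0,0.003,0,0,4],[1,0,0,0.003,0,0,4],[1,0,0,0,0,0,0],[1,0,0,0,0,0,0]]}}

```text
t: 25.08
position: [0.521, -0.0007, 0.1247]
tool_rot: [-2.949, -0.045, 1.597]
ft_force: [-3.2, -8.8, 6.0]
gripper_width: 0.0098
```

```bash
python3 st.py
```

```text
[ 0.52104966 -0.00068674  0.12467967] [-2.949 -0.045  1.597] FU,FV,FZ -9.339383481263596 -1.1022060427639018 5.953781013809591 V 0.008379192816285212 U -0.01865706221016085 w 0.009823193329713974 q6 1.5146957183648222 Mscrew 0.07933127357356941 eff6 0.027288749115541577 tool lean -0.19798064643023192
U,V in tool [ 0.966  0.26  -0.006] [-0.256  0.946 -0.197] screw angle 74.92236793142463
```

Emit:
{"method": "move_arm", "body": {"commands": [[1,0,0,0,0,0,4],[1,0,0,0,0,0,4],[1,0,0,0,0,0,0],[1,0,0,0,0,0,0],[1,0,0,0,0,0,0]]}}

```text
t: 25.5
position: [0.5209, -0.0008, 0.1247]
tool_rot: [-2.944, -0.018, 1.462]
ft_force: [-3.3, -10.6, 5.9]
gripper_width: 0.0102
```

```bash
python3 st.py
```

```text
[ 0.52088902 -0.00075896  0.12467407] [-2.944 -0.018  1.462] FU,FV,FZ -11.080094969575379 -0.7963261291028453 5.949450106883574 V 0.008239539676578764 U -0.01876439166557235 w 0.010189722683153964 q6 1.6529072552364161 Mscrew -0.549252554775209 eff6 0.4959835298359394 tool lean -0.19825071271552142
U,V in tool [ 0.992  0.125 -0.007] [-0.124  0.973 -0.197] screw angle 82.83457862572517
```

The torque jumped to 0.55 Nm, so the screw is at its stop. One small extra nip, then I'll let go and back off.

Emit:
{"method": "move_arm", "body": {"commands": [[1,0,0,0,0,0,2.5],[1,0,0,0,0,0,0],[1,0,0,0,0,0,0],[1,0,0,0,0,0,0],[1,0,0,0,0,0,0]]}}

```text
t: 25.92
position: [0.5208, -0.0007, 0.1247]
tool_rot: [-2.943, -0.009, 1.42]
ft_force: [-2.8, -9.2, 6.4]
gripper_width: 0.0099
```

```bash
python3 st.py
```

```text
[ 0.52084703 -0.00074108  0.12472762] [-2.943 -0.009  1.42 ] FU,FV,FZ -9.611788642550891 -0.5982242212718519 6.3875839106087735 V 0.008194555174671039 U -0.01875667817916458 w 0.00989123229640382 q6 1.695473616095318 Mscrew -0.8785029546328188 eff6 0.887257307767868 tool lean -0.19826667631904432
U,V in tool [ 0.997  0.083 -0.007] [-0.082  0.977 -0.197] screw angle 85.26709164171783
```

Emit:
{"method": "move_arm", "body": {"commands": [[0.1,0,0,0,0,0,0],[0.1,0,0,0,0,0,0],[0.1,0,0,0,0,0,0],[0.1,0,0,0,0,0,0],[0.1,0,0,0,0,0,0]]}}

```text
t: 26.33
position: [0.5216, 0.0026, 0.1231]
tool_rot: [-2.943, -0.016, 1.419]
ft_force: [-0.3, -0.3, -0.5]
gripper_width: 0.0384
```

Emit:
{"method": "move_arm", "body": {"commands": [[0.1,0,0,-1,0,0,0],[0.1,0,0,-2,0,0,0],[0.1,0,0,-2,0,0,0],[0.1,0,0,-2,0,0,0],[0.1,0,0,-1,0,0,0]]}}

```text
t: 26.75
position: [0.5384, -0.0013, 0.2047]
tool_rot: [-2.947, -0.016, 1.419]
ft_force: [0.6, -0.3, 1.3]
gripper_width: 0.0389
```

Emit:
{"method": "move_arm", "body": {"commands": [[0.1,-3.8,-0.3,0,0,0,0],[0.1,-3.8,-0.3,0,0,0,0],[0.1,-3.8,-0.3,0,0,0,0],[0.1,-3.8,-0.3,0,0,0,0],[0.1,-3.8,-0.3,0,0,0,0]]}}

```text
t: 27.17
position: [0.4933, -0.1883, 0.2024]
tool_rot: [-2.944, -0.016, 1.419]
ft_force: [0.9, 0.1, 1.3]
gripper_width: 0.0383
```

Run:
```python
from h import *
a=snapshot("top")[...,::-1];b=snapshot("side")[...,::-1]
cv2.imwrite("pics/t5.png",a);cv2.imwrite("pics/s5.png",b);print(cur()[0])
o=np.zeros((440,800,3),np.uint8)
o[:,:400]=cv2.resize(a[215:259,300:340],(400,440),interpolation=cv2.INTER_CUBIC);o[:,400:]=cv2.resize(b[190:245,310:360],(400,440),interpolation=cv2.INTER_CUBIC)
cv2.imwrite("pics/z5.png",o)
```

```text
[ 0.49237199 -0.19183391  0.20213016]
```

View pics/z5.png

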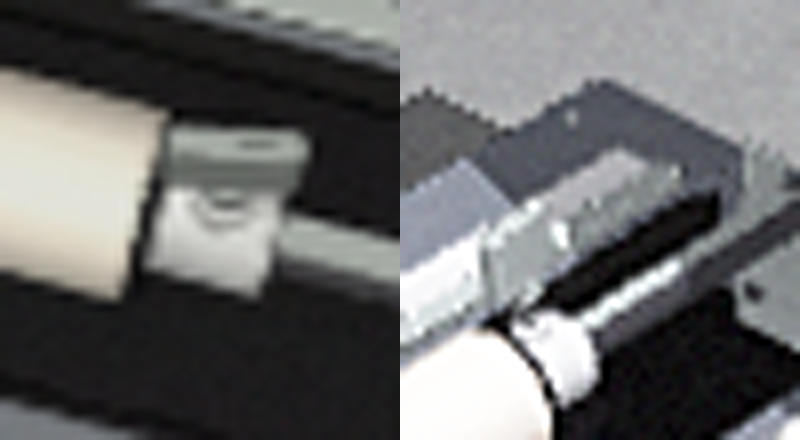

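The paddle now lies across, end face (170-305, 127-155), which fits a screw value of about 4.5. The hub is still against the roll. A last numeric lean and scene check.

Run:
```python
from h import *
g=cv2.imread("pics/t5.png").mean(2).astype(np.float32)
zt=lambda x,y:((x+.5)/10-.5+300,(y+.5)/10-.5+215)
for x in (190,215,280):
    ys=np.arange(105,205,5);q=np.array([zt(x,y) for y in ys],np.float32);print(x,dict(zip(ys.tolist(),cv2.remap(g,q[:,:1],q[:,1:],cv2.INTER_LINEAR)[:,0].astype(int).tolist())))
o=cam("top");cA=.1628
for c in((238,140),(238,145),(238,150)):
    d=ray("top",zt(*c));cc=np.cross(U,d);cc/=np.linalg.norm(cc);k=(o-PE)@cc*np.sign(cc@V);print(c,k*1e3,"lean",cA-np.arcsin(k/.061))
a=cv2.imread("pics/top0.png").astype(int);b=cv2.imread("pics/t5.png").astype(int)
m=(abs(a-b).max(2)>60).astype(np.uint8);n,_,st,_=cv2.connectedComponentsWithStats(m)
print([s.tolist() for s in st[1:] if s[4]>25])
```

```text
190 {105: 27, 110: 22, 115: 21, 120: 47, 125: 76, 130: 119, 135: 158, 140: 162, 145: 163, 150: 142, 155: 123, 160: 111, 165: 101, 170: 102, 175: 104, 180: 114, 185: 127, 190: 163, 195: 195, 200: 189}
215 {105: 26, 110: 21, 115: 19, 120: 36, 125: 58, 130: 108, 135: 152, 140: 160, 145: 166, 150: 162, 155: 155, 160: 126, 165: 102, 170: 103, 175: 104, 180: 102, 185: 103, 190: 122, 195: 137, 200: 128}
280 {105: 26, 110: 26, 115: 26, 120: 27, 125: 34, 130: 89, 135: 138, 140: 143, 145: 149, 150: 155, 155: 158, 160: 133, 165: 111, 170: 106, 175: 102, 180: 100, 185: 99, 190: 104, 195: 109, 200: 107}
(238, 140) 22.80384969646147 lean -0.22033887715545108
(238, 145) 21.544337674220262 lean -0.1981742500890617
(238, 150) 20.28477071732572 lean -0.17619263482515296
[[417, 135, 17, 42, 126], [436, 141, 7, 14, 35], [421, 143, 16, 37, 96], [426, 146, 45, 49, 883], [467, 172, 12, 24, 91], [409, 178, 9, 14, 41], [396, 199, 11, 24, 102], [356, 213, 28, 17, 277], [437, 225, 7, 9, 27], [314, 228, 29, 28, 312], [376, 236, 18, 39, 138], [348, 242, 26, 10, 91], [439, 244, 19, 20, 148], [393, 267, 8, 10, 33], [307, 271, 7, 5, 26], [272, 270, 368, 210, 26903], [342, 275, 33, 23, 383], [371, 280, 8, 22, 62], [327, 284, 7, 5, 26], [370, 285, 13, 24, 50], [596, 351, 29, 15, 220], [500, 354, 67, 37, 974], [553, 374, 7, 8, 38], [492, 397, 31, 13, 113], [486, 406, 7, 8, 34], [452, 410, 34, 17, 136], [308, 418, 34, 19, 120], [275, 434, 17, 40, 288], [300, 434, 48, 28, 121]]
```

```bash
python3 -c "
from plant import *
print(hand_in())"
```

```text
the job is handed in; nothing more can be done
None
```

The roll guide is set against the paper roll, with its thumb screw over the flat and tightened. The gripper has let go and stands clear. I handed it in at about 27 s of robot time; no verdict was reported.

**What I did:** I gripped the paddle and slid the guide most of the way. I then rolled it from about +0.55 to -0.20 rad and pushed it on until it met the roll. I let go to check the alignment in the pictures. The turn took two grips, with a second check between them.

**Last checks:**
- **Against the roll:** the last push stalled with the force rising, and in the final picture the flange still touches the roll.
- **Screw over the flat:** the final lean measures about -0.20 rad, against a flat measured at about -0.19 ± 0.03. The readings of the flat ranged from -0.14 to -0.22, so the match is good only to a few hundredths of a radian. In the check halfway through the turn, the lean had drifted to -0.18.
- **Tightness:** the moment about the screw rose from about 0.08 to 0.55 and then 0.88 Nm at the stop. The paddle's final direction fits a screw value of about 4.5; the gripper's angle gave about 4.6.
- **Other things:** I did not separately check that the other objects stayed put. The before-and-after comparison was confused by the arm and its shadow. The force readings showed no unexpected contact.

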